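# Empty the sanitiser box

## Robot

A 6-joint arm with a two-finger parallel gripper is mounted at the origin on a cart in front of the work surface, level with it; the furniture and walls round the work are solid. World frame = base frame: x ahead of the robot, y to its left, z up, the work surface at z = 0. Lengths are in m, angles in rad, forces in N, time in s.
With the tool pointing down it reaches from about 0.275 to 0.975 m from the base axis. Payload 8.4 kg.
Tool frame: the origin (TCP) lies between the finger pads, 19 mm behind the fingertips; this is the grasp point; z points along the fingers, y is the line along which they close (so a half turn about z gives the same grasp; the last joint's range is limited). The gripper opens to 92 mm and grips with 3 to 60 N. Pads are 20 mm wide; open, the fingers measure 128 mm over their backs; the gripper's body (75 mm by 189 mm) begins 69 mm behind the grasp point.
Start: joints at [1.107, 0.353, 1.633, -0, 1.155, -0.002], TCP at [0.278, 0.56, 0.233] pointing down, gripper open.
Joint ranges: [-2.63, 2.63], [-0.92, 2.1], [0.06, 2.66], [-1.3, 4.44], [0, 2.69], [-3.02, 3.02]. Speed limits (rad/s): [2.22, 2.22, 2.79, 3.14, 3.14, 3.14].

## Interface

Orientations are given as a 3x3 rotation matrix whose columns are the frame's x, y, z axes.
In Python, from plant import ctrl gives the robot as it stands.
- The arm moves only by the shell command python3 nudge.py 'ROWS' [FORCE]. ROWS is a JSON list of rows, 1 to 8 of them, each of 5 numbers: the opening from 0.0 (shut) to 1.0 (fully open), then dx, dy, dz in units of 5 mm, then a turn about the tool's z in units of 0.25 rad; each row shifts and turns the commanded pose from where the row before left it, along the tool's axes as they then stand; what a row does not reach is not made up. A row lasts 1/10 s, in which the tool goes at most 0.05 m and 0.15 rad, less where a joint would pass 70% of its speed; a pose out of reach is approached as far as the arm can. The fingers move at their own pace and stop on an object; FORCE is the grip in N (left out, the last holds). Time passes only in rows, so rows that do not move let the fingers close. It prints the time, the measured TCP pose, the force, the opening and the grip force at its end. Input that does not fit is refused with a message, and nothing moves.
- ctrl.observe(): the state, without advancing time (a new reading comes with each control period).
- ctrl.grab_frame(name): name is "scene" or "side" or "wrist"; returns a dict with "image" (480x640x3 uint8, red, green, blue), "fx", "fy", "cx", "cy" (pixels), "position" and "attitude" of the camera in the world. Camera axes: x right, y down, z forward; pixel columns grow to the right and rows downward; lengths in m; the calibration is good to about 2 mm. A picture is of the moment at which its call begins. There is no depth.
- ctrl.finish_job(): hands the job in; it is judged then, once.
The state is a dict: "time": time; "joint_positions": joint angles; "dq": joint speeds; "tau": joint torques, N m; "tool_pos": TCP position; "ee_rot": TCP orientation; "force": force on the tool from outside, world axes, zero at the start; "ft_torque": the same for the moment, N m; "grip_width": opening from 0.0 (shut) to 1.0 (fully open); "grip_force": force on a finger pad.
Only numpy, scipy, OpenCV 4.12 (cv2) and the standard library are available. Lean on these libraries where they do the work, as an engineer would, in place of code of your own. Each camera call takes 0.05 s, during which the arm holds its last target. There are 200 camera calls.

## Task

The sanitiser has finished: turn its power dial clockwise past the click to OFF first, then swing its lid right up and over so that it stays open by itself. Lift out every jar and put them all in the aluminium tray without dropping them, lid still open meanwhile; when all are in the tray, shut the lid fully again. Leave the small tub, the timer and the pen where they are.

Things in the scene. Friction and masses are not known exactly. Their poses are not given: they have to be found in the camera images.
- sanitiser: countertop sanitiser, fixed: steel chamber with hinged hollow lid, lower grey control deck on its -x (robot) side. Origin under the chamber, on the table; x away from robot, y left, z up. In mm: chamber outer x -59..63, y -77..77, rim z 55, wall 5, inner floor z 28; deck x -128..-59, y -77..77, top z 52; top of shut lid z 107. In the strip left of the middle hob
- lid (a joint): lid angle, rad: 0 shut, 1.7 stop. Turns about the sanitiser's y axis through lid_hinge, front edge up and back. 0.35 kg, light friction, balance point near 1.1 rad: let go below it falls shut, above it falls on to the stop and stays
- lid_hinge (a point): on the hinge axis, at the chamber's back rim: (66, 0, 55) mm in the sanitiser frame
- lid_handle (a point): middle of the handle: round bar 10 mm thick, 66 mm long, parallel to the hinge, 45 mm before the lid's front face (40 mm free between), right half of the lid. At lid 0 at (-104, -35, 85) mm in the sanitiser frame: 170 mm before and 30 mm above the hinge axis. Can be pinched across x, tool pointing down, through the whole swing; the bar turns in the fingers
- dial (a joint): power dial, rad: 0 ON (start, at its stop), 1.2 OFF (other stop). Grows clockwise seen from above. Spring detent with crest at 0.6 rad (about 0.1 N m): short of it the dial springs back to 0, past it it clicks on to 1.2 and stays
- dial_grip (a point): on the dial's vertical axis, 83 mm above the table, 11 mm below the dial's top; (-99, 42) mm in the sanitiser frame, left part of the deck. Round foot 42 mm across, 10 mm high, with an upright bar grip on it 40 mm long, 12 mm thick, 31 mm tall; the bar lies along this point's x axis, which turns with the dial (along sanitiser x at 0)
- tray: loose shallow aluminium tray, 85 x 200 x 22 mm, wall and floor 3 mm, 0.7 kg, lies on the right part of the table in front of the gas range. Origin: centre of its underside; y along its long side. Behind it at world x 0.495 a fixed batten 14 mm high stops it short of the range's front knobs (top 54 mm, front at x 0.509, y -0.30 and -0.413)
- timer: bystander: white kitchen timer, 32 x 68 x 60 mm, standing near the front edge in front of the middle hob; origin at its underside
- ramekin_b: bystander: small steel tub, 77 mm across, 40 mm high, near the front edge in front of the left hob; origin at its underside
- marker: bystander: pen, 135 x 17 x 16 mm, lying near the front edge in front of the middle hob; origin at its underside
- jar_a: closed jar with steel cap, a cylinder 42 mm across, 60 mm high, about 0.12 kg; stands on the chamber floor (front row, right side) at the start if present, its upper 33 mm above the rim. Origin: centre of its underside, z towards the cap. Jars are 80 mm apart across y, 48 mm across x
- jar_a_mid (a point): middle of that jar, 30 mm above its underside
- jar_b: closed jar with steel cap, a cylinder 42 mm across, 60 mm high, about 0.12 kg; stands on the chamber floor (front row, left side) at the start if present, its upper 33 mm above the rim. Origin: centre of its underside, z towards the cap. Jars are 80 mm apart across y, 48 mm across x
- jar_b_mid (a point): middle of that jar, 30 mm above its underside
- jar_c: closed jar with steel cap, a cylinder 42 mm across, 60 mm high, about 0.12 kg; stands on the chamber floor (back row, right side) at the start if present, its upper 33 mm above the rim. Origin: centre of its underside, z towards the cap. Jars are 80 mm apart across y, 48 mm across x
- jar_c_mid (a point): middle of that jar, 30 mm above its underside
- jar_d: closed jar with steel cap, a cylinder 42 mm across, 60 mm high, about 0.12 kg; stands on the chamber floor (back row, left side) at the start if present, its upper 33 mm above the rim. Origin: centre of its underside, z towards the cap. Jars are 80 mm apart across y, 48 mm across x
- jar_d_mid (a point): middle of that jar, 30 mm above its underside

How it is judged:
By the outcome, as a careful person would: the job done as asked, in the order asked, and still so for the second after the job is handed in, with the robot touching nothing.
Of jar_a, jar_b, jar_c, jar_d only 3 to 4 are there at a start; the rules pass over those that are not, and their reading is None.
At some moment in a run one of tray may be knocked a few centimetres aside while the robot is not near it.
It also fails if it takes over 208 s, if anything falls off the work surface, if the arm or the gripper's body presses on something with over 40 N, if the wrist force passes 120 N, or if a joint passes its speed limit or range.

## Working session

There is one attempt and no reset: what is moved stays moved. The work goes in short steps, Python scripts to look and compute and a shell command to move; the robot and the scene stay as the last step left them, time stands still between calls to the robot, and variables do not carry over. Pictures are saved under pics/ and viewed, at most 14 in all, crops included, and the job is handed in when it is done.

```bash
ls; mkdir -p pics
cat > h.py <<'E'
import numpy as np, cv2, json
from plant import ctrl
def shot(name, fn):
    f=ctrl.grab_frame(name); cv2.imwrite('pics/'+fn+'.png', f['image'][:,:,::-1])
    d={k:np.array(f[k]).tolist() for k in f if k!='image'}; json.dump(d,open('pics/'+fn+'.json','w')); return f
def load(fn):
    d=json.load(open('pics/'+fn+'.json')); d['image']=cv2.imread('pics/'+fn+'.png')[:,:,::-1]; return d
def ray(f,u,v):
    d=np.array(f['attitude'])@np.array([(u-f['cx'])/f['fx'],(v-f['cy'])/f['fy'],1]); return np.array(f['position']),d/np.linalg.norm(d)
def onz(f,u,v,z):
    p,d=ray(f,u,v); return p+d*(z-p[2])/d[2]
def tri(*obs):
    A=np.zeros((3,3));b=np.zeros(3);L=[ray(*o) for o in obs]
    for p,d in L:
        M=np.eye(3)-np.outer(d,d);A+=M;b+=M@p
    x=np.linalg.solve(A,b); return x,[np.linalg.norm((np.eye(3)-np.outer(d,d))@(x-p)) for p,d in L]
def proj(f,P):
    c=np.array(f['attitude']).T@(np.array(P)-np.array(f['position'])); return np.array([f['fx']*c[0]/c[2]+f['cx'],f['fy']*c[1]/c[2]+f['cy']])
E
python3 - <<'E'
from h import *
for n in ['scene','side','wrist']:
    f=shot(n,n+'0'); print(n,np.round(f['position'],3),np.round(f['attitude'],3).tolist(),f['fx'],f['cx'],f['cy'])
s=ctrl.observe(); print(s['time'],s['tool_pos'],np.round(s['ee_rot'],3).tolist(),s['grip_width'])
E
```

```text
nudge.py
pics
plant.py
scene [-0.016 -0.572  0.967] [[0.768, -0.468, 0.437], [-0.64, -0.553, 0.533], [-0.008, -0.689, -0.724]] 488.89704813078157 317.9306328556007 245.8168766526877
side [ 0.308 -1.19   0.791] [[0.984, -0.108, 0.145], [-0.179, -0.468, 0.865], [-0.026, -0.877, -0.48]] 500.42358362306385 315.78149822602234 240.2197546176858
wrist [0.22  0.589 0.384] [[0.446, 0.869, 0.215], [0.895, -0.433, -0.109], [-0.001, 0.241, -0.971]] 364.88732227469865 321.05230516883034 241.71308078311523
0.15 [0.27832305 0.55921406 0.23274253] [[-0.895, 0.446, -0.0], [0.446, 0.895, -0.001], [-0.0, -0.001, -1.0]] 0.9984254447226752
```

View pics/scene0.png

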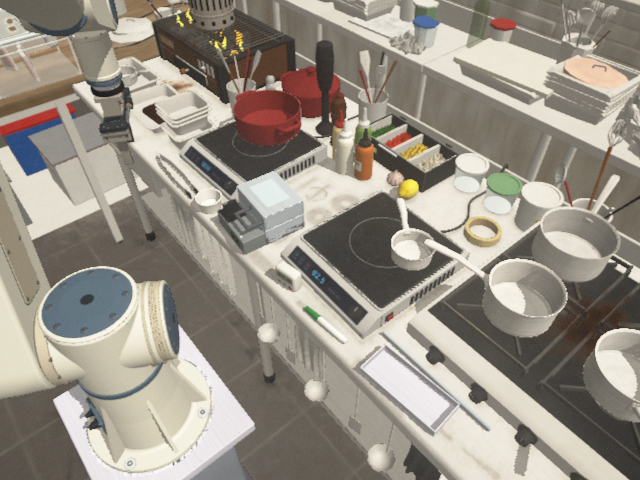

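View pics/side0.png

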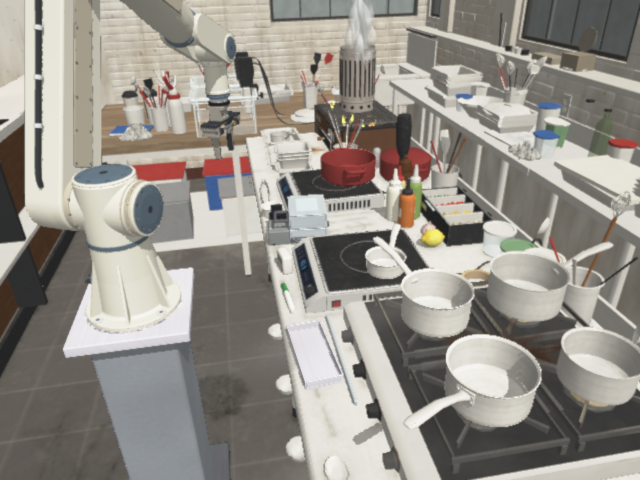

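View pics/wrist0.png

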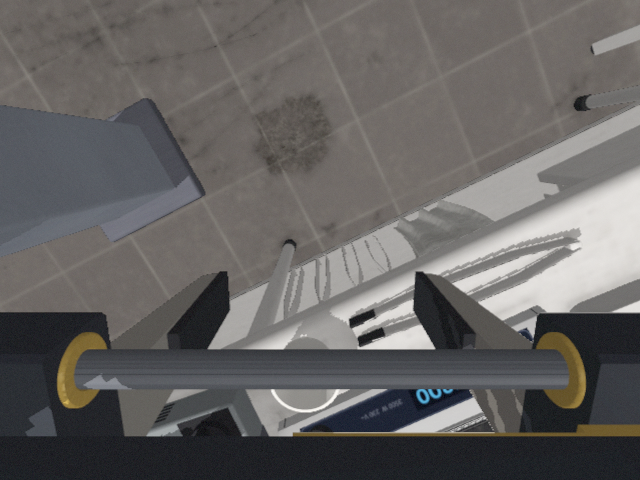

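The scene image shows the sanitiser at about (260,210), tray at (408,387), timer at (288,275), pen at (325,325) and tub at (207,200). I'll zoom in on the sanitiser.

Run:
```python
from h import *
f=load('scene0'); im=f['image'][:,:,::-1]
c=cv2.resize(im[160:260,200:320],None,fx=6,fy=6,interpolation=cv2.INTER_CUBIC); cv2.imwrite('pics/crop1.png',c[:600,:720])
for uv in [(238,190),(277,172),(303,195),(264,213)]: print(uv,onz(f,*uv,.107).round(3))
```

```text
(238, 190) [0.47  0.363 0.107]
(277, 172) [0.599 0.358 0.107]
(303, 195) [0.593 0.232 0.107]
(264, 213) [0.471 0.241 0.107]
```

View pics/crop1.png

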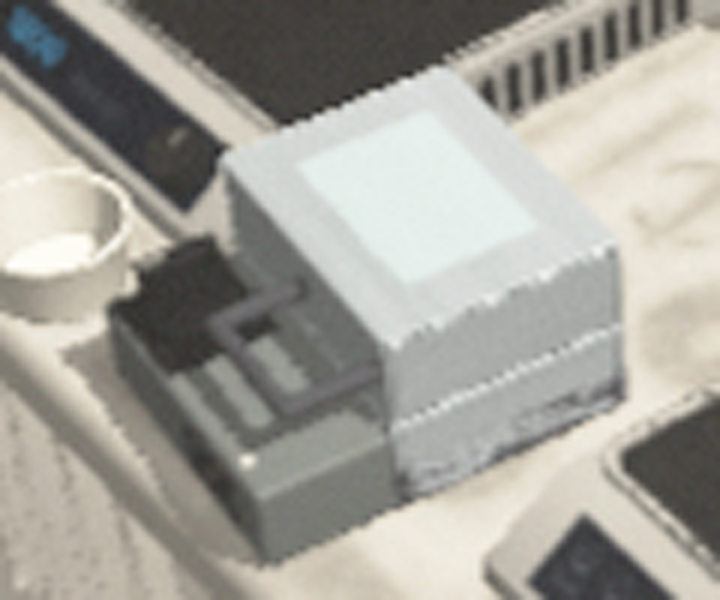

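The crop shows the lid top corners at full-image pixels of about (237,187), (273,172), (303,201) and (264,218). The dial is on the left of the deck and the handle on the right. I'll go above it with the wrist camera.

```bash
cat >> h.py <<'E'
def plan(x,y,z,a=0.0):
    """delta in tool axes to reach x,y,z; then turn so that tool x = (-cos a,-sin a)"""
    s=ctrl.observe(); R=np.array(s['ee_rot']); d=R.T@(np.array([x,y,z])-np.array(s['tool_pos']))
    xd=np.array([-np.cos(a),-np.sin(a),0]); t=np.arctan2(xd@R[:,1],xd@R[:,0])
    print('delta',d.round(4),'turn',round(t,3),'axes x',R[:,0].round(3),'y',R[:,1].round(3))
E
python3 - <<'E'
from h import *
f=load('scene0')
for uv in [(237,186.7),(273.3,171.7),(302.8,201.2),(264.2,218.3)]: print(uv,onz(f,*uv,.107).round(3))
plan(.50,.31,.27,0)
E
```

```text
(237, 186.7) [0.476 0.377 0.107]
(273.3, 171.7) [0.591 0.366 0.107]
(302.8, 201.2) [0.576 0.213 0.107]
(264.2, 218.3) [0.459 0.225 0.107]
delta [-0.3095 -0.1244 -0.0371] turn -0.462 axes x [-0.895  0.446 -0.   ] y [ 0.446  0.895 -0.001]
```

The rows are not in the units I measure in: shifts go in units of 5 mm and turns go in units of 0.25 rad. I convert before sending: -0.017 m is -3.4, -0.045 m is -9.

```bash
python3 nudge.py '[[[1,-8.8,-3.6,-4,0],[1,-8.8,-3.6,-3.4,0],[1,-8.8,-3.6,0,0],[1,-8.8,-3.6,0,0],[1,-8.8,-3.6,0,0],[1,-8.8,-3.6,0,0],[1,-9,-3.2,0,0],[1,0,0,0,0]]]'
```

```text
refused: ROWS must be a list of rows, each a list of 5 numbers. Nothing was moved.
```

Wrong form. The message asks for a list of rows, each a list of 5 numbers, so I'll send the same numbers that way.

```bash
python3 nudge.py '[[1,-8.8,-3.6,-4,0],[1,-8.8,-3.6,-3.4,0],[1,-8.8,-3.6,0,0],[1,-8.8,-3.6,0,0],[1,-8.8,-3.6,0,0],[1,-8.8,-3.6,0,0],[1,-9,-3.2,0,0],[1,0,0,0,0]]'; python3 nudge.py '[[1,0,0,0,-0.48],[1,0,0,0,-0.48],[1,0,0,0,-0.48],[1,0,0,0,0],[1,0,0,0,0]]'
python3 - <<'E'
from h import *
f=shot('wrist','w1'); print(f['position'],ctrl.observe()['tool_pos'])
E
```

```text
time: 0.95
tool_pos: [0.5017, 0.3084, 0.2693]
ee_rot: [[-0.893, 0.449, 0.001], [0.449, 0.893, -0.001], [-0.002, -0.001, -1.0]]
force: [-0.4, 0.0, -0.0]
grip_width: 1.0
grip_force: 0.0
time: 1.45
tool_pos: [0.4982, 0.3127, 0.2694]
ee_rot: [[-0.995, 0.105, -0.0], [0.105, 0.995, -0.0], [0.0, -0.0, -1.0]]
force: [0.0, -0.5, -0.3]
grip_width: 0.999
grip_force: 0.0
[0.4328375  0.31948078 0.4203466 ] [0.49825439 0.31261395 0.26941749]
```

View pics/w1.png

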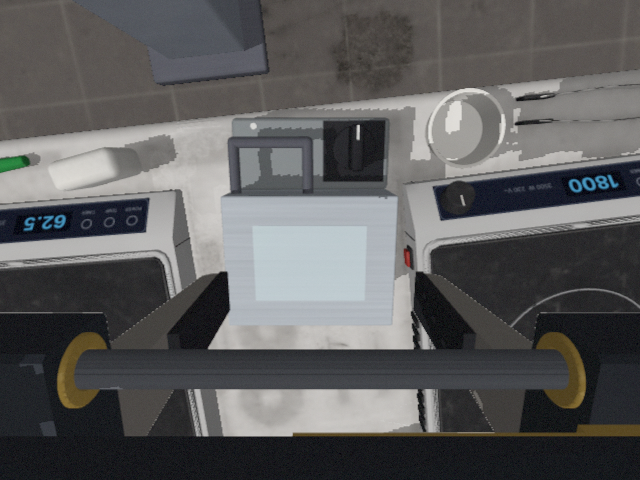

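The wrist view shows the lid top with corners at about (223,195), (397,196), (392,324) and (230,325). The handle bar is at row 142, columns 230–312. The dial on its black plate is at about (356,145), and the image is well aligned with the sanitiser. I'll take a second view shifted sideways.

In the tool's units: 0.035 m is 7.

```bash
python3 nudge.py '[[1,0,7,0,0],[1,0,7,0,0],[1,0,0,0,0],[1,0,0,0,0],[1,0,0,0,0]]'
cat > meas.py <<'E'
from h import *
def feats(fn):
    f=load(fn); im=np.ascontiguousarray(f['image']); hsv=cv2.cvtColor(im,cv2.COLOR_RGB2HSV); g=im.mean(2); out={}
    m=((hsv[:,:,1]>15)&(hsv[:,:,1]<60)&(hsv[:,:,0]>85)&(hsv[:,:,0]<110)&(g>200)).astype(np.uint8)
    m[:100]=0;m[330:]=0
    cs,_=cv2.findContours(m,0,2); c=max(cs,key=cv2.contourArea); r=cv2.minAreaRect(c); out['panel']=r[0]; print(fn,'panel',np.round(r[0],1),np.round(r[1],1),r[2])
    m=(g<45).astype(np.uint8); m[:100]=0;m[200:]=0
    cs,_=cv2.findContours(m,0,2)
    for c in sorted(cs,key=cv2.contourArea)[-4:]:
        print(fn,'dark',cv2.contourArea(c),cv2.boundingRect(c))
    return f,out
if __name__=='__main__':
    shot('wrist','w2')
    a,o=feats('w1'); b,p=feats('w2'); print(tri((a,*o['panel']),(b,*p['panel'])))
    c=np.hstack([cv2.resize(x['image'][100:215,u:u+190],None,fx=2.1,fy=4.2,interpolation=cv2.INTER_CUBIC) for x,u in((a,215),(b,120 if p['panel'][0]<o['panel'][0] else 300))])
    cv2.imwrite('pics/crop2.png',c[:,:,::-1]); print(c.shape)
E
python3 meas.py
```

```text
time: 2.0
tool_pos: [0.5054, 0.3812, 0.2693]
ee_rot: [[-0.995, 0.103, -0.001], [0.103, 0.995, -0.001], [0.0, -0.001, -1.0]]
force: [1.0, -0.5, 0.1]
grip_width: 1.004
grip_force: 0.0
w1 panel [309.5 289. ] [107.  20.] -0.0
w1 dark 30.0 (22, 156, 7, 9)
w1 dark 44.0 (515, 120, 32, 5)
w1 dark 3377.0 (324, 121, 61, 60)
w1 dark 4716.5 (435, 162, 205, 38)
w2 panel [231.5 262.5] [ 73. 115.] 90.0
w2 dark 39.0 (453, 121, 28, 4)
w2 dark 138.5 (370, 186, 20, 14)
w2 dark 3200.0 (253, 121, 61, 60)
w2 dark 6244.5 (393, 156, 247, 44)
(array([0.52695009, 0.3036845 , 0.14721361]), [np.float64(0.010939668937000888), np.float64(0.01093966893700085)])
(483, 798, 3)
```

View pics/crop2.png

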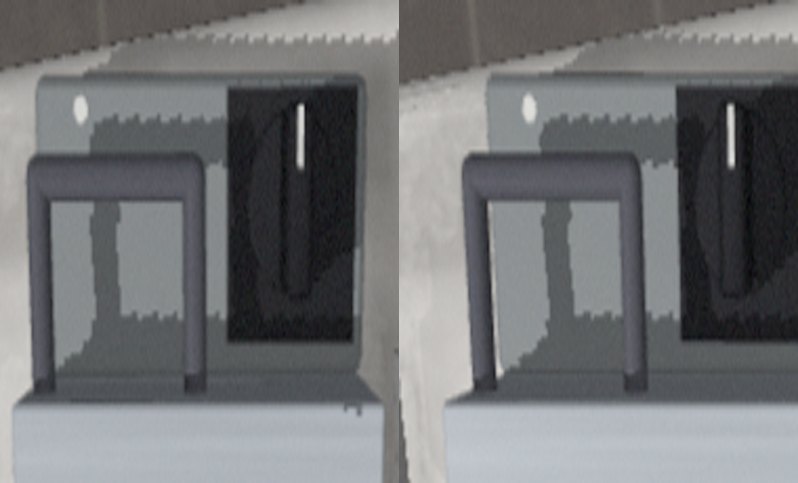

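The crops give these full-image pixels:
- **Handle bar:** mid at w1 (270.5,141.9) and w2 (192.6,141.9).
- **Dial's white line:** near end at w1 (357.9,124.5) and w2 (278.1,124.5).
- **Lid's front left corner:** w1 (222,195.7) and w2 (142,195.7).

Run:
```python
from h import *
a,b=load('w1'),load('w2')
for n,p,q in [('handle',(270.5,141.9),(192.6,141.9)),('hL',(227.9,141.9),(150,141.9)),('hR',(313.1,141.9),(235.2,141.9)),('line near',(357.9,124.5),(278.1,124.5)),('line far',(357.9,140),(278.1,140)),('lid fl',(222,195.7),(142,195.7)),('lid fr',(397,195.7),None)]:
    print(n, tri((a,*p),(b,*q))[0].round(4) if q else '', onz(a,*p,.107).round(4))
for n,f in (('w1',a),('w2',b)):
    im=f['image'].astype(int).mean(2)
    print(n,im[225:330:1,300 if n=='w1' else 230].astype(int)[::3], im[255,200:430][::6].astype(int))
# hypothesised origin
yaw=-0.105;c,s=np.cos(yaw),np.sin(yaw);R=np.array([[c,-s],[s,c]])
for n,P,off in [('handle',tri((a,270.5,141.9),(b,192.6,141.9))[0][:2],(-.104,-.035))]:
    print('origin from',n,P-R@np.array(off))
    O=P-R@np.array(off); print('dial',O+R@[-.099,.042],'hinge',O+R@[.066,0])
    for q in [(-.119,.042,.094),(-.079,.042,.094),(-.059,.077,.107),(-.059,-.077,.107)]:
        W=[*(O+R@q[:2]),q[2]]; print(q,proj(a,W).round(1),proj(b,W).round(1))
```

```text
handle [0.4201 0.2758 0.0871] [0.4208 0.2784 0.107 ]
hL [0.4162 0.2385 0.0873] [0.4171 0.2433 0.107 ]
hR [0.424  0.3131 0.087 ] [0.4245 0.3135 0.107 ]
line near [0.4138 0.3531 0.0915] [0.4147 0.3515 0.107 ]
line far [0.4267 0.3518 0.0945] [0.4269 0.3506 0.107 ]
lid fl [0.4607 0.2307 0.1065] [0.4605 0.2309 0.107 ]
lid fr  [0.4763 0.3802 0.107 ]
w1 [178 199 198 199 199 199 198 200 198 199 198 198 198 197 199 197 197 199
 199 200 199 200 199 201 200 195 183 185 179 182 183 181 182 182 186] [177 171 172 163 177 186 183 184 182 197 200 200 199 199 199 198 198 199
 198 199 199 198 198 199 198 199 199 200 182 181 182 182 183 129  69  39
 147 161 152]
w2 [195 206 204 205 206 205 206 206 205 205 205 206 204 206 207 206 206 206
 206 206 206 206 207 206 206 199 172 164 151 188 190 188 187 187 167] [208 207 207 207 205 205 206 205 204 204 205 203 204 206 203 188 188 188
 189 188 132 134 141 141  99 174 179 131  45  45  43  53  47  43  40  47
  46  42  44]
origin from handle [0.52719774 0.29970755]
dial [0.43314488 0.35185215] hinge [0.59283425 0.29279028]
(-0.119, 0.042, 0.094) [359.1 123.5] [278.6 123.5]
(-0.079, 0.042, 0.094) [358.  171.2] [279.8 171.2]
(-0.059, 0.077, 0.107) [399.7 195.7] [319.5 195.8]
(-0.059, -0.077, 0.107) [220.2 195.8] [140.1 195.5]
```

The measurements agree: handle z 0.087, dial top z about 0.093, lid z 0.1065. The sanitiser origin is at about (0.527,0.2995) with yaw -0.105, which puts the dial at (0.433,0.352). Next I'll approach the dial.

```bash
python3 -c "
from h import *
plan(.433,.352,.087,-.105); print(np.round(ctrl.observe()['joint_positions'],3))"
```

```text
delta [ 0.0691 -0.0362  0.1825] turn 0.002 axes x [-0.995  0.103  0.   ] y [ 0.103  0.995 -0.001]
[ 0.644  0.335  1.576 -0.     1.231 -0.824]
```

In the tool's units: 0.035 m is 7, 0.034 m is 6.8.

```bash
python3 nudge.py '[[0.35,7,-3.6,4,0],[0.35,6.8,-3.6,6,0],[0.35,0,0,7,0],[0.35,0,0,6,0],[0.35,0,0,0,0],[0.35,0,0,0,0],[0.35,0,0,0,0]]' 25; python3 -c "
from h import *
plan(.433,.352,.087,-.105)
f=shot('wrist','w3')
# expected pixels of bar ends at top, z .094
yaw=-.105;c,s=np.cos(yaw),np.sin(yaw)
for x in(-.119,-.109): print(proj(f,[.527+c*x-s*.042,.2995+s*x+c*.042,.094]))
g=f['image'].astype(int).mean(2); ys,xs=np.where(g[60:330,270:380]>140); print(xs.mean()+270,ys.min()+60,ys.max()+60,len(xs))
"
```

```text
time: 2.75
tool_pos: [0.4345, 0.3536, 0.1563]
ee_rot: [[-0.995, 0.102, 0.002], [0.102, 0.995, 0.002], [-0.002, 0.002, -1.0]]
force: [0.7, -0.0, -0.0]
grip_width: 0.413
grip_force: 0.0
delta [ 0.0015 -0.0018  0.0693] turn 0.003 axes x [-0.995  0.102 -0.002] y [0.102 0.995 0.002]
[317.85811284 227.76867467]
[317.86159991 244.01342251]
331.9071361058601 162 329 4232
```

In the tool's units: 0.035 m is 7, 0.034 m is 6.8.

```bash
python3 nudge.py '[[0.35,0.4,-0.4,7,0],[0.35,0,0,6.8,0],[0.35,0,0,0,0],[0.35,0,0,0,0],[0,0,0,0,0],[0,0,0,0,0],[0,0,0,0,0],[0,0,0,0,0]]' 25; python3 nudge.py '[[0,0,0,0,0],[0,0,0,0,0],[0,0,0,0,0]]'
```

```text
time: 3.6
tool_pos: [0.4317, 0.3514, 0.0867]
ee_rot: [[-0.995, 0.101, 0.001], [0.101, 0.995, 0.0], [-0.001, 0.0, -1.0]]
force: [-0.1, -2.7, 7.7]
grip_width: 0.129
grip_force: 25.0
time: 3.9
tool_pos: [0.4317, 0.3514, 0.0867]
ee_rot: [[-0.995, 0.102, 0.001], [0.102, 0.995, 0.0], [-0.001, 0.0, -1.0]]
force: [-0.0, -2.1, 6.7]
grip_width: 0.129
grip_force: 25.0
```

Gripped at 11.9 mm, which matches the bar. Turning clockwise, which is positive about tool z.

In the tool's units: 0.15 rad is 0.6.

```bash
python3 nudge.py '[[0,0,0,0,0.6],[0,0,0,0,0.6],[0,0,0,0,0.6],[0,0,0,0,0.6],[0,0,0,0,0.6],[0,0,0,0,0.6],[0,0,0,0,0.6],[0,0,0,0,0.48]]' 35; python3 nudge.py '[[0,0,0,0,0],[0,0,0,0,0],[0,0,0,0,0]]'; python3 -c "
from h import *
plan(.433,.352,.087,-.105); print(ctrl.observe()['ft_torque'])"
```

```text
time: 4.7
tool_pos: [0.4315, 0.3511, 0.0867]
ee_rot: [[-0.289, 0.957, 0.001], [0.957, 0.289, -0.0], [-0.0, 0.001, -1.0]]
force: [-0.6, -3.1, 8.6]
grip_width: 0.127
grip_force: 35.0
time: 5.0
tool_pos: [0.4315, 0.3511, 0.0867]
ee_rot: [[-0.295, 0.956, 0.001], [0.956, 0.295, -0.0], [-0.0, 0.001, -1.0]]
force: [-0.7, -3.2, 8.9]
grip_width: 0.127
grip_force: 35.0
delta [ 0.0004  0.0017 -0.0003] turn -1.167 axes x [-0.295  0.956 -0.   ] y [0.956 0.295 0.001]
[-0.67727531  0.27858267 -0.04189274]
```

In the tool's units: -0.04 m is -8, -0.02 m is -4.

```bash
python3 nudge.py '[[0.35,0,0,0,0],[0.35,0,0,0,0],[0.35,0,0,0,0],[0.35,0,0,-4,0],[0.35,0,0,-8,0],[0.35,0,0,-8,0],[0.35,0,0,-8,0],[0.35,0,0,0,0]]' 15;  python3 nudge.py '[[0.35,0,0,0,0.52],[0.35,0,0,0,0.52],[0.35,0,0,0,0.56],[0.35,-8,0,0,0],[0.35,-8,0,0,0],[0.35,0,0,0,0],[0.35,0,0,0,0]]'
python3 - <<'E'
from h import *
f=shot('wrist','w4')
cv2.imwrite('pics/w4s.png',cv2.resize(f['image'][:,:,::-1],(480,360)))
plan(.420,.2765,.085,-1.676)
E
```

```text
time: 5.8
tool_pos: [0.4336, 0.3533, 0.231]
ee_rot: [[-0.295, 0.956, 0.007], [0.956, 0.295, 0.006], [0.003, 0.008, -1.0]]
force: [0.2, -0.2, 0.3]
grip_width: 0.35
grip_force: 0.0
time: 6.5
tool_pos: [0.4231, 0.2713, 0.2252]
ee_rot: [[0.102, 0.995, -0.0], [0.995, -0.102, 0.0], [0.0, -0.0, -1.0]]
force: [-0.3, 0.5, 0.1]
grip_width: 0.349
grip_force: 0.0
delta [ 0.004  -0.0038  0.1403] turn 0.003 axes x [0.102 0.995 0.   ] y [ 0.995 -0.102  0.   ]
```

View pics/w4s.png

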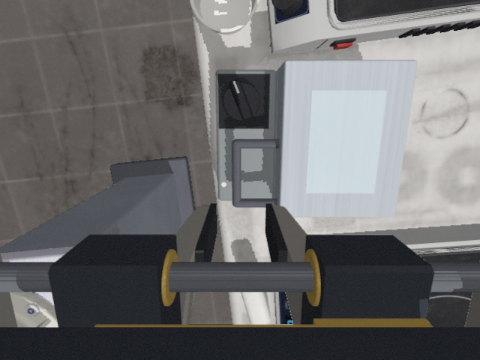

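The white mark at (237,87) now points up and slightly left, about 65–70° clockwise of its start, so the dial is OFF. Now down to the handle.

```bash
python3 nudge.py '[[0.33,0.8,-0.8,8,0],[0.33,0,0,8,0],[0.33,0,0,8,0],[0.33,0,0,4,0],[0.33,0,0,0,0],[0.33,0,0,0,0]]' 15; python3 nudge.py '[[0,0,0,0,0],[0,0,0,0,0],[0,0,0,0,0],[0,0,0,0,0],[0,0,0,0,0]]'
python3 - <<'E'
from h import *
s=ctrl.observe();P=np.array(s['tool_pos']);R=np.array(s['ee_rot'])
yaw=-.105;xs=np.array([np.cos(yaw),np.sin(yaw),0]);z=np.array([0,0,1.])
h=lambda t:-(.170*np.cos(t)-.030*np.sin(t))*xs+(.170*np.sin(t)+.030*np.cos(t))*z
T=np.linspace(0,1.6,17)
for t0,t1 in zip(T,T[1:]): print(round(t1,2),(R.T@(h(t1)-h(t0))).round(4))
E
```

```text
time: 7.15
tool_pos: [0.4198, 0.2769, 0.0855]
ee_rot: [[0.1, 0.995, -0.0], [0.995, -0.1, -0.0], [-0.0, -0.0, -1.0]]
force: [0.1, 0.3, 0.5]
grip_width: 0.331
grip_force: 0.0
time: 7.65
tool_pos: [0.4187, 0.2768, 0.0866]
ee_rot: [[0.102, 0.995, -0.001], [0.995, -0.102, 0.001], [0.001, -0.001, -1.0]]
force: [-8.4, 4.5, 7.0]
grip_width: 0.099
grip_force: 15.0
0.1 [ 0.      0.0038 -0.0168]
0.2 [ 0.      0.0055 -0.0164]
0.3 [-0.      0.0071 -0.0157]
0.4 [-0.      0.0086 -0.0149]
0.5 [-0.      0.0101 -0.014 ]
0.6 [-0.      0.0114 -0.0129]
0.7 [-0.      0.0127 -0.0117]
0.8 [-0.      0.0138 -0.0104]
0.9 [-0.      0.0147 -0.009 ]
1.0 [-0.      0.0156 -0.0075]
1.1 [-0.      0.0162 -0.0059]
1.2 [-0.      0.0167 -0.0042]
1.3 [-0.      0.0171 -0.0025]
1.4 [-0.0001  0.0172 -0.0008]
1.5 [-0.0001  0.0172  0.0009]
1.6 [-0.0001  0.0171  0.0026]
```

```bash
python3 nudge.py '[[0,0,0.8,-3.4,0],[0,0,1,-3.3,0],[0,0,1.4,-3.1,0],[0,0,1.7,-3,0],[0,0,2,-2.8,0],[0,0,2.3,-2.6,0],[0,0,2.5,-2.3,0],[0,0,2.8,-2.1,0]]' 18; python3 nudge.py '[[0,0,2.9,-1.8,0],[0,0,3.1,-1.5,0],[0,0,3.2,-1.2,0],[0,0,3.4,-0.8,0],[0,0,3.4,-0.5,0],[0,0,3.4,-0.2,0],[0,0,3.4,0.2,0],[0,0,0,0,0]]'
```

```text
time: 8.45
tool_pos: [0.4895, 0.2694, 0.2006]
ee_rot: [[0.101, 0.995, -0.004], [0.995, -0.101, 0.001], [0.001, -0.004, -1.0]]
force: [-10.1, 2.2, 9.9]
grip_width: 0.096
grip_force: 18.0
time: 9.25
tool_pos: [0.6071, 0.257, 0.2286]
ee_rot: [[0.102, 0.995, 0.003], [0.995, -0.102, 0.001], [0.001, 0.003, -1.0]]
force: [0.3, -1.2, 5.2]
grip_width: 0.105
grip_force: 18.0
```

```bash
python3 nudge.py '[[0,0,3.4,0.6,0],[0,0,1.6,0.4,0],[0,0,0,0,0],[0.4,0,0,0,0],[0.4,0,0,0,0],[0.4,0,0,0,0]]'; python3 nudge.py '[[0.4,0,0,-6,0],[0.4,0,0,-8,0],[0.4,0,0,-8,0],[0.4,0,-10,-2,0],[1,0,-10,0,0],[1,0,-10,0,0],[1,0,-6,0,0],[1,0,0,0,0]]'
python3 - <<'E'
from h import *
f=shot('wrist','w5'); shot('scene','s1')
cv2.imwrite('pics/w5s.png',cv2.resize(f['image'][:,:,::-1],(560,420)))
print(f['position'])
E
```

```text
time: 9.85
tool_pos: [0.6292, 0.2549, 0.2222]
ee_rot: [[0.101, 0.995, -0.001], [0.995, -0.101, -0.0], [-0.0, -0.001, -1.0]]
force: [0.1, -0.2, -0.0]
grip_width: 0.338
grip_force: 0.0
time: 10.65
tool_pos: [0.4481, 0.2731, 0.3427]
ee_rot: [[0.099, 0.995, -0.001], [0.995, -0.099, 0.0], [0.0, -0.001, -1.0]]
force: [-1.1, -0.6, -0.0]
grip_width: 0.728
grip_force: 0.0
[0.4561037  0.33942381 0.49366206]
```

View pics/w5s.png

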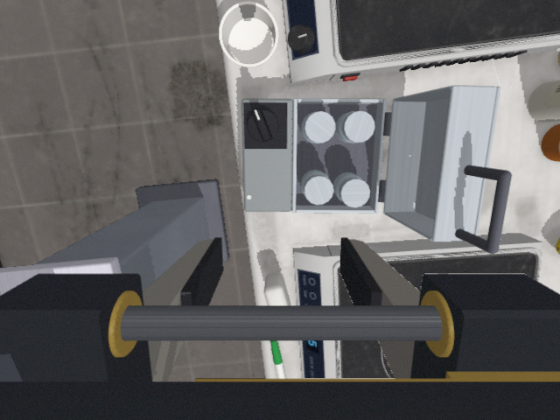

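The lid stands open by itself. Four jars are in the chamber, with caps at about (320,127), (358,126), (318,190) and (355,192) in the 560-wide image. I'll turn the tool and take a second view to triangulate the caps.

In the tool's units: -0.15 rad is -0.6.

```bash
python3 nudge.py '[[1,0,0,0,-0.6],[1,0,0,0,-0.6],[1,0,0,0,-0.6],[1,0,0,0,-0.6],[1,0,0,0,-0.6],[1,0,0,0,-0.6],[1,0,0,0,-0.6],[1,0,0,0,-0.6]]'; python3 nudge.py '[[1,0,0,0,-0.6],[1,0,0,0,-0.6],[1,0,0,0,-0.28],[1,-7,4,4,0],[1,-7,2,4,0],[1,0,0,0,0],[1,0,0,0,0]]'
cat > jars.py <<'E'
from h import *
def caps(f,z=.088):
    g=cv2.cvtColor(np.ascontiguousarray(f['image']),cv2.COLOR_RGB2GRAY)
    d=np.linalg.norm(onz(f,320,240,z)-f['position']); r=.021*f['fx']/d
    O=np.array([.527,.2995]);c,s=np.cos(-.105),np.sin(-.105);R=np.array([[c,-s],[s,c]]);out={}
    for n,q in dict(a=(-.022,-.04),b=(-.022,.04),c=(.026,-.04),d=(.026,.04)).items():
        e=proj(f,[*(O+R@q),z]); u,v=e.astype(int); w=int(1.5*r); u0,v0=max(u-w,0),max(v-w,0)
        p=g[v0:v+w,u0:u+w]; C=cv2.HoughCircles(cv2.resize(p,None,fx=4,fy=4,interpolation=cv2.INTER_CUBIC),cv2.HOUGH_GRADIENT,1.5,400,param1=120,param2=15,minRadius=int(4*r*.85),maxRadius=int(4*r*1.2))
        if C is not None: out[n]=np.array([C[0,0,0]/4+u0-.4,C[0,0,1]/4+v0-.4]); print(n,'exp',e.round(1),'got',out[n].round(1),'r',(C[0,0,2]/4).round(1),round(r,1),onz(f,*out[n],z).round(4))
    return out
if __name__=='__main__':
    a=load('w5'); b=shot('wrist','w6'); print(b['position'],ctrl.observe()['tool_pos'])
    A=caps(a);B=caps(b)
    for n in A:
        if n in B: x,e=tri((a,*A[n]),(b,*B[n])); print(n,x.round(4),np.round(e[0],4))
E
python3 jars.py
```

```text
time: 11.55
tool_pos: [0.4532, 0.2727, 0.3419]
ee_rot: [[-0.893, 0.45, -0.0], [0.45, 0.893, -0.0], [0.0, -0.0, -1.0]]
force: [-0.4, 0.3, -0.6]
grip_width: 0.998
grip_force: 0.0
time: 12.25
tool_pos: [0.5253, 0.2951, 0.3008]
ee_rot: [[-0.995, 0.103, -0.002], [0.103, 0.995, -0.001], [0.002, -0.002, -1.0]]
force: [-0.0, -0.1, 0.5]
grip_width: 1.001
grip_force: 0.0
[0.46030694 0.30199341 0.45197088] [0.52486844 0.29521173 0.30184172]
a exp [367.5 217.9] got [364.5 217.9] r 17.1 18.4 [0.4976 0.2623 0.088 ]
b exp [370.2 144.4] got [365.7 144.5] r 17.7 18.4 [0.5045 0.3419 0.088 ]
c exp [410.1 218.1] got [406.4 220.8] r 16.8 18.4 [0.5444 0.2543 0.088 ]
d exp [414.9 144.7] got [410.  143.8] r 18.2 18.4 [0.5519 0.338  0.088 ]
a exp [286.2 198.1] got [286.5 193.7] r 19.1 20.5 [0.4966 0.2629 0.088 ]
b exp [366.4 198.2] got [365.4 192.9] r 19.1 20.5 [0.5039 0.341  0.088 ]
c exp [287.2 244.7] got [284.5 240.4] r 17.9 20.5 [0.5438 0.2548 0.088 ]
d exp [365.  244.9] got [365.3 240. ] r 17.8 20.5 [0.552  0.3373 0.088 ]
a [0.4963 0.2637 0.0953] 0.0005
b [0.5053 0.342  0.0787] 0.0003
c [0.5431 0.2554 0.0927] 0.0003
d [0.5536 0.338  0.0811] 0.0001
```

Four caps triangulated with a mean height of 0.087 (0.088 expected) and spacings of 48/80 mm. Now I'll measure the tray in the fixed views and pick jar a.

In the tool's units: 0.04 m is 8, 0.03 m is 6.

```bash
python3 nudge.py '[[0.65,4,-2,6,0],[0.65,0,-2,8,0],[0.65,0,0,8,0],[0.65,0,0,0,0],[0.65,0,0,0,0]]'
python3 - <<'E'
from h import *
for n in ('scene0','side0'):
    f=load(n);im=np.ascontiguousarray(f['image']);hsv=cv2.cvtColor(im,cv2.COLOR_RGB2HSV)
    m=((hsv[:,:,0]>105)&(hsv[:,:,0]<140)&(hsv[:,:,1]>8)&(hsv[:,:,2]>150)).astype(np.uint8)
    (y0,y1,x0,x1)=(330,440,345,470) if n=='scene0' else (310,395,280,350)
    k=np.zeros_like(m);k[y0:y1,x0:x1]=m[y0:y1,x0:x1]
    c=max(cv2.findContours(k,0,2)[0],key=cv2.contourArea);r=cv2.minAreaRect(c);print(n,cv2.contourArea(c),r)
    ap=cv2.approxPolyDP(cv2.convexHull(c),6,True)[:,0]
    for p in ap: print(p,onz(f,*p,.022).round(3))
plan(.497,.2625,.079,-.105)
E
```

```text
time: 12.8
tool_pos: [0.5027, 0.2779, 0.1937]
ee_rot: [[-0.995, 0.102, 0.0], [0.102, 0.995, 0.0], [-0.0, 0.0, -1.0]]
force: [0.5, 0.2, 1.5]
grip_width: 0.651
grip_force: 0.0Traceback (most recent call last):
  File "<stdin>", line 7, in <module>
ValueError: max() iterable argument is empty
```

Run:
```python
from h import *
f=load('scene0'); print(onz(f,408,387,.01), cv2.cvtColor(np.ascontiguousarray(f['image']),cv2.COLOR_RGB2HSV)[[387,375,400],[408,390,425]]); g=load('side0'); print(onz(g,315,352,.01)); print(tri((f,408,387),(g,315,352)))
plan(.497,.2625,.079,-.105)
```

```text
[ 0.44245715 -0.30772983  0.01      ] [[168   5 241]
 [168   5 239]
 [170   3 241]]
[ 0.44534416 -0.30994738  0.01      ]
(array([ 0.44523966, -0.30628189,  0.00610449]), [np.float64(0.0008669944955631917), np.float64(0.000866994495563264)])
delta [ 0.0042 -0.0159  0.1147] turn 0.003 axes x [-0.995  0.102 -0.   ] y [0.102 0.995 0.   ]
```

```bash
python3 nudge.py '[[0.65,0.8,-3.2,6,0],[0.65,0,0,8,0],[0.65,0,0,6,0],[0.65,0,0,3,0],[0.65,0,0,0,0],[0.65,0,0,0,0],[0.2,0,0,0,0],[0.2,0,0,0,0]]' 20; python3 nudge.py '[[0.2,0,0,0,0],[0.2,0,0,0,0],[0.2,0,0,0,0]]'
```

```text
time: 13.6
tool_pos: [0.4981, 0.2628, 0.079]
ee_rot: [[-0.995, 0.101, 0.002], [0.102, 0.995, 0.001], [-0.002, 0.002, -1.0]]
force: [1.0, -0.3, -0.2]
grip_width: 0.497
grip_force: 0.0
time: 13.9
tool_pos: [0.4978, 0.2626, 0.0784]
ee_rot: [[-0.995, 0.102, 0.002], [0.102, 0.995, 0.001], [-0.001, 0.001, -1.0]]
force: [-1.1, 0.1, 7.1]
grip_width: 0.418
grip_force: 19.4
```

```bash
python3 nudge.py '[[0.2,0,0,-4,0],[0.2,0,0,-6,0],[0.2,0,0,-8,0],[0.2,0,0,-8,0],[0.2,0,0,0,0]]'
python3 - <<'E'
from h import *
g=load('side0');f=load('scene0')
for z in (.1,.15): print(z,onz(g,408,422,z),onz(g,402,285,z),onz(f,485,290,z),onz(f,588,365,z))
plan(.444,-.36,.20,-np.pi/2)
E
```

```text
time: 14.4
tool_pos: [0.4997, 0.2636, 0.2128]
ee_rot: [[-0.995, 0.102, 0.008], [0.102, 0.995, 0.004], [-0.007, 0.005, -1.0]]
force: [-0.4, -0.8, -0.3]
grip_width: 0.409
grip_force: 19.4
0.1 [ 0.55442308 -0.61986217  0.1       ] [ 0.6816923  -0.21637712  0.1       ] [ 0.70534859 -0.28163441  0.1       ] [ 0.70603797 -0.52870569  0.1       ]
0.15 [ 0.53658351 -0.66109824  0.15      ] [ 0.65464441 -0.28680659  0.15      ] [ 0.66373212 -0.29840589  0.15      ] [ 0.66438172 -0.53122108  0.15      ]
delta [-0.0079 -0.6261  0.0099] turn 1.469 axes x [-0.995  0.102 -0.007] y [0.102 0.995 0.005]
```

In the tool's units: -0.048 m is -9.6.

```bash
python3 nudge.py '[[0.2,0,-9.6,0,0],[0.2,0,-9.6,0,0],[0.2,0,-9.6,0,0],[0.2,0,-9.6,0,0],[0.2,0,-9.6,0,0],[0.2,0,-9.6,0,0],[0.2,0,-9.6,0,0],[0.2,0,-9.6,0,0]]'; python3 nudge.py '[[0.2,0,-9.6,0,0],[0.2,0,-9.6,0,0],[0.2,0,-9.6,0,0],[0.2,0,-9.6,0,0],[0.2,0,-10,2,0],[0.2,0,0,0,0.588],[0.2,0,0,0,0.588],[0.2,0,0,0,0.588]]'; python3 nudge.py '[[0.2,0,0,0,0.588],[0.2,0,0,0,0.588],[0.2,0,0,0,0.588],[0.2,0,0,0,0.588],[0.2,0,0,0,0.588],[0.2,0,0,0,0.588],[0.2,0,0,0,0.588],[0.2,0,0,0,0]]'
python3 - <<'E'
from h import *
plan(.444,-.36,.20,-np.pi/2)
f=shot('wrist','w7');print(f['position'],np.round(ctrl.observe()['joint_positions'],2))
E
```

```text
time: 15.2
tool_pos: [0.4569, -0.1215, 0.2066]
ee_rot: [[-0.995, 0.101, -0.001], [0.101, 0.995, 0.0], [0.001, 0.0, -1.0]]
force: [1.0, -0.7, -0.4]
grip_width: 0.411
grip_force: 19.4
time: 16.0
tool_pos: [0.4326, -0.3597, 0.1961]
ee_rot: [[-0.853, 0.523, -0.002], [0.523, 0.853, 0.001], [0.002, 0.0, -1.0]]
force: [-0.2, 0.2, -1.7]
grip_width: 0.41
grip_force: 19.4
time: 16.8
tool_pos: [0.433, -0.3592, 0.1965]
ee_rot: [[0.003, 1.0, -0.001], [1.0, -0.003, 0.001], [0.001, -0.001, -1.0]]
force: [0.3, 0.6, -1.0]
grip_width: 0.412
grip_force: 19.4
delta [-0.0008  0.011  -0.0035] turn -0.003 axes x [0.003 1.    0.001] y [ 1.    -0.003 -0.001]
[ 0.43462364 -0.29257412  0.34755949] [-0.7   0.3   1.8  -0.    1.04 -0.7 ]
```

View pics/w7.png

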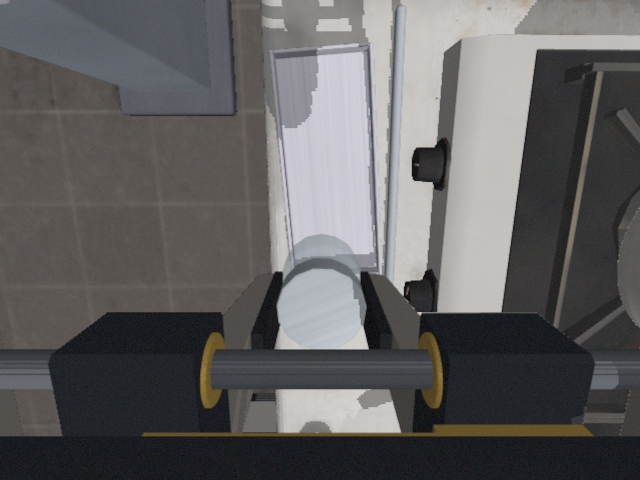

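The jar is held. The tray rim corners are at about (272,51), (369,43), (292,268) and (381,271), with the near edge partly behind the jar.

```bash
cat > tray.py <<'E'
import sys; from h import *
fn=sys.argv[1]; f=load(fn); pts=np.array(eval(sys.argv[2]),float)  # TL,TR,BL,BR (BL may be hidden)
W=[onz(f,*p,.022) for p in pts]
for p,w in zip(pts,W): print(p,w.round(4))
TL,TR,BL,BR=[w[:2] for w in W]
print('widths',np.linalg.norm(TL-TR),'len R',np.linalg.norm(TR-BR),'len L',np.linalg.norm(TL-BL))
ay=(TR-BR)/np.linalg.norm(TR-BR); ax=np.array([ay[1],-ay[0]])
C=(TR+BR)/2-ax*.0425; print('centre',C.round(4),'yaw',np.arctan2(-ay[0],ay[1]).round(3))
for k in (-.072,-.024,.024,.072): print(k,(C+ay*k).round(4))
E
python3 tray.py w7 '[(272,51),(369,43),(292,268),(381,271)]'
```

```text
[272.  51.] [ 0.3949 -0.2128  0.022 ]
[369.  43.] [ 0.4737 -0.2072  0.022 ]
[292. 268.] [ 0.407 -0.398  0.022]
[381. 271.] [ 0.4903 -0.4013  0.022 ]
widths 0.07899874682773286 len R 0.19485585609952039 len L 0.18566651623968145
centre [ 0.4397 -0.3078] yaw 0.085
-0.072 [ 0.4458 -0.3796]
-0.024 [ 0.4417 -0.3318]
0.024 [ 0.4376 -0.2839]
0.072 [ 0.4336 -0.2361]
```

The rows are not in the units I measure in: shifts go in units of 5 mm and turns go in units of 0.25 rad. I convert before sending: -0.018 m is -3.6, 0.013 m is 2.6.

```bash
python3 nudge.py '[[0.2,-3.6,2.6,0,0],[0.2,0,0,8,0],[0.2,0,0,8,0],[0.2,0,0,6,0],[0.2,0,0,3,0],[0.2,0,0,1.6,0],[0.2,0,0,1,0],[0.2,0,0,0,0]]'; python3 nudge.py '[[0.2,0,0,0,0],[0.2,0,0,0,0]]'
```

```text
time: 17.65
tool_pos: [0.4469, -0.3779, 0.06]
ee_rot: [[0.0, 1.0, 0.001], [1.0, -0.0, -0.001], [-0.001, 0.001, -1.0]]
force: [0.1, 0.7, -0.4]
grip_width: 0.413
grip_force: 19.4
time: 17.85
tool_pos: [0.4471, -0.3781, 0.0606]
ee_rot: [[0.001, 1.0, 0.001], [1.0, -0.001, -0.001], [-0.001, 0.001, -1.0]]
force: [0.6, -0.0, -1.7]
grip_width: 0.413
grip_force: 19.4
```

In the tool's units: 0.004 m is 0.8.

```bash
python3 nudge.py '[[0.2,0,0,0.8,0],[0.2,0,0,0,0],[0.2,0,0,0,0]]'; python3 nudge.py '[[0.2,0,0,0.4,0],[0.2,0,0,0,0],[0.2,0,0,0,0]]'
```

```text
time: 18.15
tool_pos: [0.4465, -0.3776, 0.0555]
ee_rot: [[0.001, 1.0, -0.0], [1.0, -0.001, 0.0], [0.0, -0.0, -1.0]]
force: [-0.5, 0.3, -0.8]
grip_width: 0.41
grip_force: 19.4
time: 18.45
tool_pos: [0.4465, -0.3776, 0.0535]
ee_rot: [[0.001, 1.0, -0.0], [1.0, -0.001, 0.0], [0.0, -0.0, -1.0]]
force: [0.2, -0.1, -0.4]
grip_width: 0.413
grip_force: 19.4
```

In the tool's units: 0.0015 m is 0.3.

```bash
python3 nudge.py '[[0.2,0,0,0.3,0],[0.2,0,0,0,0],[0.2,0,0,0,0]]'
```

```text
time: 18.75
tool_pos: [0.4467, -0.3777, 0.0532]
ee_rot: [[0.001, 1.0, 0.0], [1.0, -0.001, -0.0], [-0.0, 0.0, -1.0]]
force: [-2.3, 2.7, 13.9]
grip_width: 0.413
grip_force: 20.1
```

In the tool's units: -0.045 m is -9, -0.04 m is -8.

```bash
python3 nudge.py '[[0.6,0,0,-0.2,0],[0.6,0,0,0,0],[0.6,0,0,0,0],[0.6,0,0,0,0],[0.6,0,0,-6,0],[0.6,0,0,-8,0],[0.6,0,0,-9,0],[0.6,0,0,-7,0]]'; python3 nudge.py '[[0.6,0,0,0,-0.588],[0.6,0,0,0,-0.588],[0.6,0,0,0,-0.588],[0.6,0,0,0,-0.588],[0.6,0,0,0,-0.588],[0.6,0,0,0,-0.588],[0.6,0,0,0,-0.588],[0.6,0,0,0,-0.588]]';  python3 nudge.py '[[0.6,0,0,0,-0.588],[0.6,0,0,0,-0.588],[0.6,0,0,0,0],[0.6,0,0,0,0]]'
python3 - <<'E'
from h import *
plan(.544,.2546,.20,-.105)
E
```

```text
time: 19.55
tool_pos: [0.4467, -0.3778, 0.2053]
ee_rot: [[0.001, 1.0, 0.001], [1.0, -0.001, -0.001], [-0.001, 0.001, -1.0]]
force: [1.2, -0.4, -0.4]
grip_width: 0.597
grip_force: 0.0
time: 20.35
tool_pos: [0.4464, -0.3775, 0.2028]
ee_rot: [[-0.925, 0.38, -0.0], [0.38, 0.925, 0.0], [0.0, 0.0, -1.0]]
force: [0.0, 0.6, -0.1]
grip_width: 0.602
grip_force: 0.0
time: 20.75
tool_pos: [0.4464, -0.3775, 0.2028]
ee_rot: [[-0.994, 0.106, -0.0], [0.106, 0.994, 0.0], [0.0, 0.0, -1.0]]
force: [-0.3, 0.4, -0.1]
grip_width: 0.597
grip_force: 0.0
delta [-0.03    0.6389  0.003 ] turn -0.001 axes x [-0.994  0.106  0.   ] y [0.106 0.994 0.   ]
```

```bash
python3 nudge.py '[[0.65,0,9.8,0,0],[0.65,0,9.8,0,0],[0.65,0,9.8,0,0],[0.65,0,9.8,0,0],[0.65,0,9.8,0,0],[0.65,0,9.8,0,0],[0.65,0,9.8,0,0],[0.65,0,9.8,0,0]]'; python3 nudge.py '[[0.65,0,9.8,0,0],[0.65,0,9.8,0,0],[0.65,0,9.8,0,0],[0.65,-3,9.8,0,0],[0.65,-3,9.8,0,0],[0.65,0,0,0,0],[0.65,0,0,0,0]]'
python3 - <<'E'
from h import *
from jars import caps
plan(.544,.2546,.20,-.105)
f=shot('wrist','w8'); caps(f)
E
```

```text
time: 21.55
tool_pos: [0.4863, 0.0143, 0.2032]
ee_rot: [[-0.994, 0.106, 0.001], [0.106, 0.994, 0.0], [-0.001, 0.0, -1.0]]
force: [0.6, -0.7, -0.2]
grip_width: 0.653
grip_force: 0.0
time: 22.25
tool_pos: [0.5398, 0.2515, 0.2024]
ee_rot: [[-0.995, 0.103, -0.001], [0.103, 0.995, -0.001], [0.001, -0.001, -1.0]]
force: [0.3, -0.5, -0.3]
grip_width: 0.649
grip_force: 0.0
delta [-0.0039  0.0035  0.0024] turn 0.002 axes x [-0.995  0.103  0.001] y [ 0.103  0.995 -0.001]
b exp [441.1 188.6] got [437.8 178. ] r 29.0 28.1 [0.5015 0.3394 0.088 ]
c exp [330.  252.4] got [325.8 244.7] r 25.2 28.1 [0.5423 0.2544 0.088 ]
d exp [436.  252.6] got [437.7 247.3] r 25.4 28.1 [0.553  0.3379 0.088 ]
```

In the tool's units: 0.04 m is 8, 0.03 m is 6.

```bash
python3 nudge.py '[[0.65,-0.6,0.7,8,0],[0.65,0,0,8,0],[0.65,0,0,6,0],[0.65,0,0,2.7,0],[0.65,0,0,0,0],[0.65,0,0,0,0],[0.2,0,0,0,0],[0.2,0,0,0,0]]' 20; python3 nudge.py '[[0.2,0,0,0,0],[0.2,0,0,0,0],[0.2,0,0,0,0],[0.2,0,0,0,0]]';python3 nudge.py '[[0.2,0,0,-4,0],[0.2,0,0,-6,0],[0.2,0,0,-8,0],[0.2,0,0,-8,0],[0.2,0,0,0,0]]'
python3 - <<'E'
from h import *
plan(.444,-.33,.20,-np.pi/2)
E
```

```text
time: 23.1
tool_pos: [0.5444, 0.2542, 0.0811]
ee_rot: [[-0.995, 0.102, 0.002], [0.102, 0.995, 0.001], [-0.002, 0.001, -1.0]]
force: [0.2, -0.3, 0.6]
grip_width: 0.502
grip_force: 0.0
time: 23.5
tool_pos: [0.5441, 0.2543, 0.0805]
ee_rot: [[-0.995, 0.102, 0.001], [0.102, 0.995, 0.001], [-0.001, 0.001, -1.0]]
force: [0.1, -0.6, 7.4]
grip_width: 0.413
grip_force: 20.0
time: 24.0
tool_pos: [0.5461, 0.2552, 0.2151]
ee_rot: [[-0.995, 0.102, 0.008], [0.102, 0.995, 0.004], [-0.007, 0.004, -1.0]]
force: [0.4, 1.1, -1.5]
grip_width: 0.411
grip_force: 20.0
delta [ 0.0423 -0.5926  0.0122] turn 1.469 axes x [-0.995  0.102 -0.007] y [0.102 0.995 0.004]
```

In the tool's units: -0.049 m is -9.8, -0.048 m is -9.6.

```bash
python3 nudge.py '[[0.2,2,-9.6,0,0],[0.2,2,-9.6,0,0],[0.2,2,-9.6,0,0],[0.2,2,-9.6,0,0],[0.2,0,-9.8,0,0],[0.2,0,-9.8,0,0],[0.2,0,-9.8,0,0],[0.2,0,-9.8,0,0]]'; python3 nudge.py '[[0.2,0,-9.8,0,0],[0.2,0,-9.8,0,0],[0.2,0,-9.8,0,0],[0.2,0,-9.8,2,0],[0.2,0,0,0,0.588],[0.2,0,0,0,0.588],[0.2,0,0,0,0.588],[0.2,0,0,0,0.588]]'; python3 nudge.py '[[0.2,0,0,0,0.588],[0.2,0,0,0,0.588],[0.2,0,0,0,0.588],[0.2,0,0,0,0.588],[0.2,0,0,0,0.588],[0.2,0,0,0,0.588],[0.2,0,0,0,0],[0.2,0,0,0,0]]'
python3 - <<'E'
from h import *
plan(.444,-.33,.20,-np.pi/2)
f=shot('wrist','w9'); cv2.imwrite('pics/w9c.png',cv2.resize(f['image'][:400,160:500,::-1],None,fx=1.5,fy=1.5))
E
```

```text
time: 24.8
tool_pos: [0.4631, -0.1297, 0.2087]
ee_rot: [[-0.995, 0.101, -0.001], [0.101, 0.995, 0.0], [0.001, 0.0, -1.0]]
force: [0.6, -0.3, -1.1]
grip_width: 0.408
grip_force: 20.0
time: 25.6
tool_pos: [0.4435, -0.3227, 0.1982]
ee_rot: [[-0.767, 0.641, -0.002], [0.641, 0.767, 0.001], [0.002, -0.0, -1.0]]
force: [-0.4, -0.7, -1.7]
grip_width: 0.412
grip_force: 20.0
time: 26.4
tool_pos: [0.444, -0.3227, 0.1988]
ee_rot: [[-0.004, 1.0, -0.001], [1.0, 0.004, 0.001], [0.001, -0.001, -1.0]]
force: [0.1, -1.0, -1.9]
grip_width: 0.411
grip_force: 20.0
delta [-0.0073  0.     -0.0012] turn 0.004 axes x [-0.004  1.     0.001] y [ 1.     0.004 -0.001]
```

View pics/w9c.png

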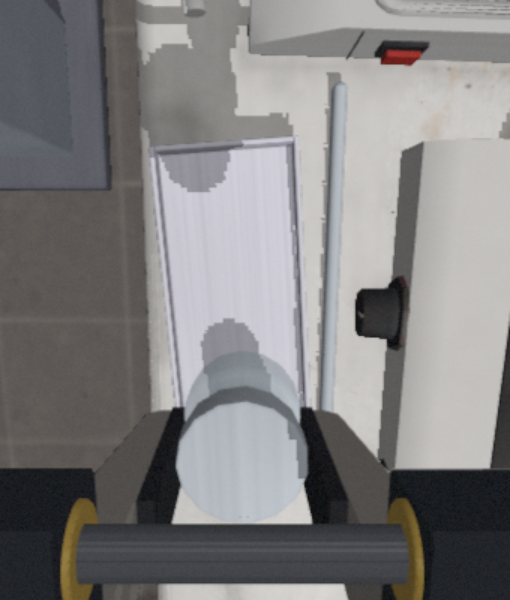

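Top rim corners are at (261,99) and (357,91), with the side rims at (365,270) and (279,270). I'll check whether the tray has moved.

Run:
```python
from h import *
f=load('w9')
for p in [(261.3,99.3),(356.7,91.3),(278.7,270),(364.7,270)]: print(onz(f,*p,.022).round(4))
plan(.443,-.328,.0555,-np.pi/2)
```

```text
[ 0.3945 -0.2132  0.022 ]
[ 0.4748 -0.2067  0.022 ]
[ 0.4054 -0.3645  0.022 ]
[ 0.4865 -0.3643  0.022 ]
delta [-0.0053 -0.0009  0.1434] turn 0.003 axes x [-0.003  1.     0.001] y [ 1.     0.003 -0.001]
```

In the tool's units: -0.006 m is -1.2, 0.04 m is 8.

```bash
python3 nudge.py '[[0.2,-1.2,-0.2,0,0],[0.2,0,0,8,0],[0.2,0,0,8,0],[0.2,0,0,6,0],[0.2,0,0,4,0],[0.2,0,0,1.6,0],[0.2,0,0,0,0],[0.2,0,0,0,0]]'; python3 nudge.py '[[0.2,0,0,0.7,0],[0.2,0,0,0,0],[0.2,0,0,0,0]]'; python3 nudge.py '[[0.2,0,0,0.4,0],[0.2,0,0,0,0],[0.2,0,0,0,0]]'
```

```text
time: 27.25
tool_pos: [0.4438, -0.3295, 0.0624]
ee_rot: [[0.001, 1.0, 0.001], [1.0, -0.001, -0.001], [-0.001, 0.001, -1.0]]
force: [0.3, -0.4, -1.5]
grip_width: 0.413
grip_force: 20.0
time: 27.55
tool_pos: [0.4436, -0.3291, 0.0586]
ee_rot: [[0.001, 1.0, 0.001], [1.0, -0.001, -0.001], [-0.001, 0.001, -1.0]]
force: [0.3, 0.1, -1.8]
grip_width: 0.41
grip_force: 20.0
time: 27.85
tool_pos: [0.4433, -0.3289, 0.056]
ee_rot: [[0.001, 1.0, -0.0], [1.0, -0.001, 0.0], [0.0, -0.0, -1.0]]
force: [0.5, 0.4, -1.2]
grip_width: 0.412
grip_force: 20.0
```

Near contact; one more millimetre, then release and return for jar b.

In the tool's units: 0.0012 m is 0.24.

```bash
python3 nudge.py '[[0.2,0,0,0.24,0],[0.2,0,0,0,0],[0.2,0,0,0,0]]'; python3 nudge.py '[[0.6,0,0,-0.1,0],[0.6,0,0,0,0],[0.6,0,0,0,0],[0.6,0,0,0,0],[0.6,0,0,-6,0],[0.6,0,0,-8,0],[0.6,0,0,-9,0],[0.6,0,0,-7,0]]'; python3 nudge.py '[[0.6,0,0,0,-0.588],[0.6,0,0,0,-0.588],[0.6,0,0,0,-0.588],[0.6,0,0,0,-0.588],[0.6,0,0,0,-0.588],[0.6,0,0,0,-0.588],[0.6,0,0,0,-0.588],[0.6,0,0,0,-0.588]]';  python3 nudge.py '[[0.6,0,0,0,-0.588],[0.6,0,0,0,-0.588],[0.6,0,0,0,0],[0.6,0,0,0,0]]'
python3 - <<'E'
from h import *
plan(.5035,.3405,.20,-.105)
E
```

```text
time: 28.15
tool_pos: [0.4435, -0.3292, 0.0555]
ee_rot: [[0.001, 1.0, 0.0], [1.0, -0.001, -0.0], [-0.0, 0.0, -1.0]]
force: [-1.7, 1.3, 7.0]
grip_width: 0.412
grip_force: 20.0
time: 28.95
tool_pos: [0.4436, -0.3292, 0.2077]
ee_rot: [[0.001, 1.0, 0.001], [1.0, -0.001, -0.001], [-0.001, 0.001, -1.0]]
force: [1.6, -0.3, 0.0]
grip_width: 0.6
grip_force: 0.0
time: 29.75
tool_pos: [0.4432, -0.3289, 0.2052]
ee_rot: [[-0.925, 0.38, -0.0], [0.38, 0.925, 0.0], [0.0, 0.0, -1.0]]
force: [0.5, 0.5, -0.0]
grip_width: 0.597
grip_force: 0.0
time: 30.15
tool_pos: [0.4433, -0.3289, 0.2052]
ee_rot: [[-0.994, 0.106, -0.0], [0.106, 0.994, 0.0], [0.0, 0.0, -1.0]]
force: [-0.5, 0.1, -0.4]
grip_width: 0.598
grip_force: 0.0
delta [0.0111 0.672  0.0053] turn -0.001 axes x [-0.994  0.106  0.   ] y [0.106 0.994 0.   ]
```

In the tool's units: 0.048 m is 9.6.

```bash
python3 nudge.py '[[0.65,0,9.6,0,0],[0.65,0,9.6,0,0],[0.65,0,9.6,0,0],[0.65,0,9.6,0,0],[0.65,0,9.6,0,0],[0.65,0,9.6,0,0],[0.65,0,9.6,0,0],[0.65,0,9.6,0,0]]'; python3 nudge.py '[[0.65,0,9.6,0,0],[0.65,0,9.6,0,0],[0.65,0,9.6,0,0],[0.65,1,9.6,0,0],[0.65,1.2,9.6,0,0],[0.65,0,9.6,0,0],[0.65,0,0,0,0],[0.65,0,0,0,0]]'
python3 - <<'E'
from h import *
from jars import caps
f=shot('wrist','w10'); caps(f)
plan(.504,.341,.08,-.105)
E
```

```text
time: 30.95
tool_pos: [0.4823, 0.055, 0.2055]
ee_rot: [[-0.994, 0.106, 0.001], [0.106, 0.994, 0.0], [-0.001, 0.0, -1.0]]
force: [0.6, -0.8, -0.3]
grip_width: 0.648
grip_force: 0.0
time: 31.75
tool_pos: [0.5002, 0.3414, 0.2048]
ee_rot: [[-0.995, 0.102, -0.001], [0.102, 0.995, -0.001], [0.001, -0.001, -1.0]]
force: [0.6, -0.3, 0.4]
grip_width: 0.65
grip_force: 0.0
b exp [323.  252.6] got [322.3 243.8] r 25.4 27.8 [0.5024 0.3417 0.088 ]
c exp [222.  310.6] got [249.9 324.3] r 24.6 27.8 [0.5626 0.2773 0.088 ]
d exp [322.8 310.9] got [323.2 307.4] r 24.8 27.8 [0.5541 0.3371 0.088 ]
delta [-0.0038  0.0012  0.1249] turn 0.002 axes x [-0.995  0.103  0.001] y [ 0.103  0.995 -0.001]
```

In the tool's units: 0.04 m is 8, 0.03 m is 6.

```bash
python3 nudge.py '[[0.65,-0.6,0.2,8,0],[0.65,0,0,8,0],[0.65,0,0,6,0],[0.65,0,0,3,0],[0.65,0,0,0,0],[0.65,0,0,0,0],[0.2,0,0,0,0],[0.2,0,0,0,0]]' 20; python3 nudge.py '[[0.2,0,0,0,0],[0.2,0,0,0,0],[0.2,0,0,0,0],[0.2,0,0,0,0]]';python3 nudge.py '[[0.2,0,0,-4,0],[0.2,0,0,-6,0],[0.2,0,0,-8,0],[0.2,0,0,-8,0],[0.2,0,0,0,0]]'
python3 - <<'E'
from h import *
plan(.440,-.28,.20,-np.pi/2)
E
```

```text
time: 32.6
tool_pos: [0.5046, 0.3418, 0.0819]
ee_rot: [[-0.995, 0.102, 0.002], [0.102, 0.995, 0.001], [-0.002, 0.002, -1.0]]
force: [-0.8, -0.3, -0.3]
grip_width: 0.501
grip_force: 0.0
time: 33.0
tool_pos: [0.5043, 0.3418, 0.0814]
ee_rot: [[-0.995, 0.102, 0.001], [0.102, 0.995, 0.001], [-0.001, 0.001, -1.0]]
force: [-0.3, -0.1, 6.4]
grip_width: 0.411
grip_force: 20.0
time: 33.5
tool_pos: [0.5062, 0.3431, 0.2161]
ee_rot: [[-0.995, 0.101, 0.007], [0.102, 0.995, 0.005], [-0.007, 0.006, -1.0]]
force: [-0.3, 1.1, -0.8]
grip_width: 0.407
grip_force: 20.0
delta [ 0.0027 -0.6267  0.0125] turn 1.469 axes x [-0.995  0.102 -0.007] y [0.101 0.995 0.006]
```

```bash
python3 nudge.py '[[0.2,0,-9.6,0,0],[0.2,0,-9.6,0,0],[0.2,0,-9.6,0,0],[0.2,0,-9.6,0,0],[0.2,0,-9.6,0,0],[0.2,0,-9.6,0,0],[0.2,0,-9.6,0,0],[0.2,0,-9.6,0,0]]'; python3 nudge.py '[[0.2,0,-9.6,0,0],[0.2,0,-9.6,0,0],[0.2,0,-9.6,0,0],[0.2,0,-9.6,0,0],[0.2,0,-9.6,2,0],[0.2,0,0,0,0.588],[0.2,0,0,0,0.588],[0.2,0,0,0,0.588]]'; python3 nudge.py '[[0.2,0,0,0,0.588],[0.2,0,0,0,0.588],[0.2,0,0,0,0.588],[0.2,0,0,0,0.588],[0.2,0,0,0,0.588],[0.2,0,0,0,0.588],[0.2,0,0,0,0.588],[0.2,0,0,0,0]]'
python3 - <<'E'
from h import *
plan(.440,-.28,.20,-np.pi/2)
f=shot('wrist','w11'); shot('scene','s2')
cv2.imwrite('pics/w11c.png',cv2.resize(f['image'][:400,160:500,::-1],None,fx=1.5,fy=1.5))
E
```

```text
time: 34.3
tool_pos: [0.4637, -0.0423, 0.2098]
ee_rot: [[-0.995, 0.101, -0.0], [0.101, 0.995, 0.0], [0.0, -0.0, -1.0]]
force: [1.8, -0.7, -0.7]
grip_width: 0.412
grip_force: 20.0
time: 35.1
tool_pos: [0.4395, -0.2796, 0.1993]
ee_rot: [[-0.852, 0.523, -0.001], [0.523, 0.852, 0.001], [0.002, 0.0, -1.0]]
force: [0.2, -0.1, -2.0]
grip_width: 0.409
grip_force: 20.0
time: 35.9
tool_pos: [0.4399, -0.2791, 0.1996]
ee_rot: [[0.003, 1.0, -0.001], [1.0, -0.003, 0.001], [0.001, -0.001, -1.0]]
force: [0.0, -0.0, -1.4]
grip_width: 0.412
grip_force: 20.0
delta [-0.0009  0.0001 -0.0004] turn -0.003 axes x [0.003 1.    0.001] y [ 1.    -0.003 -0.001]
```

View pics/w11c.png

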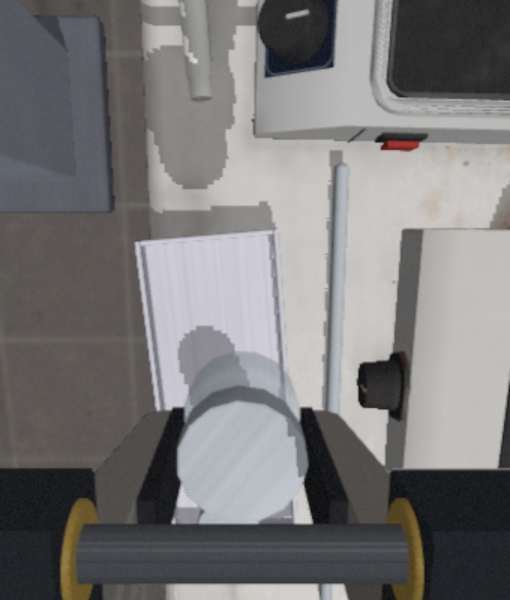

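Top rim corners are at (252,162) and (344,155), side rims at (350,233) and (264,267). The tray looks shifted, so I'll compute.

Run:
```python
from h import *
f=load('w11')
for p in [(252,162),(344,154.7),(264,266.7),(350,233)]: print(onz(f,*p,.022).round(4))
s=load('scene0');t=load('s2')
c=np.hstack([cv2.resize(x['image'][320:450,330:490,::-1],None,fx=2.4,fy=2.4,interpolation=cv2.INTER_CUBIC) for x in (s,t)]); cv2.imwrite('pics/cmp.png',c)
```

```text
[ 0.3807 -0.221   0.022 ]
[ 0.4616 -0.2151  0.022 ]
[ 0.3873 -0.3176  0.022 ]
[ 0.4679 -0.2854  0.022 ]
```

View pics/cmp.png

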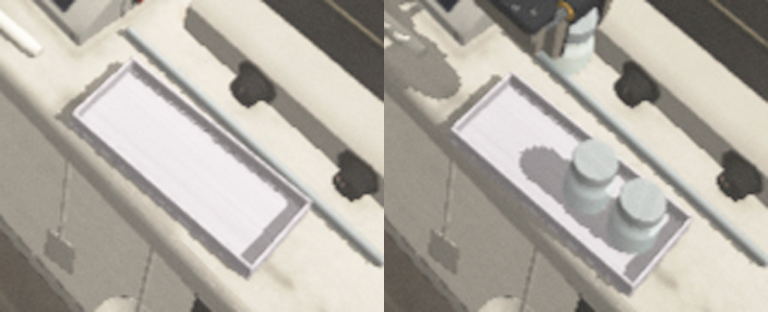

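The tray has been knocked. Both jars still stand in it, caps at crop (640,202) and (595,160); rim corners at crop (512,76), (690,218), (632,290) and (453,127).

Run:
```python
from h import *
f=load('s2')
P=lambda x,y:(330+(x-384)/2.4,320+y/2.4)
for n,p,z in [('a',(640,202),.063),('c',(595,160),.063),('TR',(512,76),.022),('BR',(690,218),.022),('BL',(632,290),.022),('TL',(453,127),.022)]: print(n,onz(f,*P(*p),z).round(4))
```

```text
a [ 0.4331 -0.3831  0.063 ]
c [ 0.4327 -0.3346  0.063 ]
TR [ 0.4573 -0.218   0.022 ]
BR [ 0.4746 -0.4108  0.022 ]
BL [ 0.3912 -0.4197  0.022 ]
TL [ 0.3803 -0.2211  0.022 ]
```

Run:
```python
from h import *
f=load('w11'); print('c top edge',onz(f,313,342,.063))
plan(.4265,-.289,.0564,-np.pi/2)
```

```text
c top edge [ 0.43388161 -0.37338226  0.063     ]
delta [-0.0099 -0.0134  0.1434] turn 0.004 axes x [-0.004  1.     0.   ] y [ 1.     0.004 -0.001]
```

```bash
python3 nudge.py '[[0.2,-1.8,-2.7,0,0],[0.2,0,0,8,0],[0.2,0,0,6,0],[0.2,0,0,0,0],[0.2,0,0,0,0]]'
python3 - <<'E'
from h import *
f=shot('scene','s3'); cv2.imwrite('pics/s3c.png',cv2.resize(f['image'][320:450,330:490,::-1],None,fx=4.4,fy=4.4,interpolation=cv2.INTER_CUBIC))
E
```

```text
time: 36.5
tool_pos: [0.4263, -0.2886, 0.1305]
ee_rot: [[-0.0, 1.0, -0.001], [1.0, 0.0, 0.001], [0.001, -0.001, -1.0]]
force: [0.0, 0.2, -0.0]
grip_width: 0.409
grip_force: 20.0
```

View pics/s3c.png

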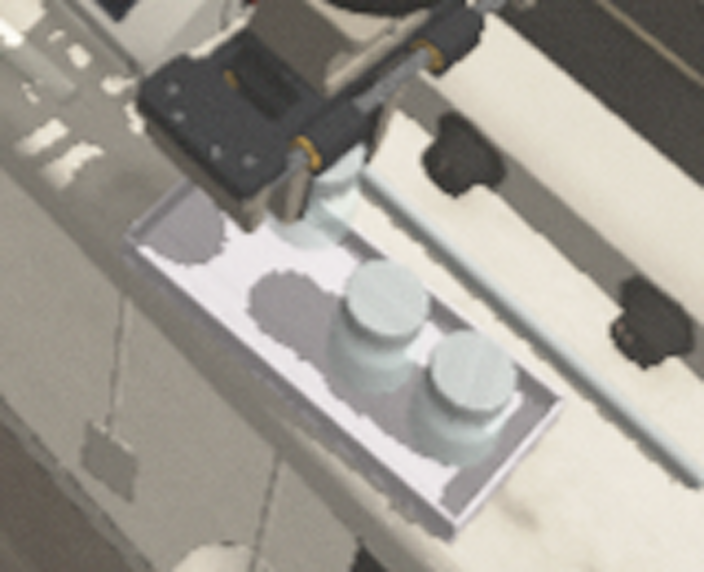

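Caps c and a are at crop (386,303) and (471,371), both upright. The held jar hovers up-left of c with room.

Run:
```python
from h import *
f=load('s3')
for p in [(386,303),(471,371)]: print(onz(f,330+p[0]/4.4,320+p[1]/4.4,.063).round(4))
```

```text
[ 0.4289 -0.3376  0.063 ]
[ 0.4334 -0.3837  0.063 ]
```

```bash
python3 nudge.py '[[0.2,-0.4,0,6,0],[0.2,0,0,5,0],[0.2,0,0,2.4,0],[0.2,0,0,0,0],[0.2,0,0,0.9,0],[0.2,0,0,0,0],[0.2,0,0,0,0]]'; python3 nudge.py '[[0.2,0,0,0.3,0],[0.2,0,0,0,0],[0.2,0,0,0,0]]'; python3 nudge.py '[[0.2,0,0,0.2,0],[0.2,0,0,0,0],[0.2,0,0,0,0]]'
```

```text
time: 37.25
tool_pos: [0.4273, -0.2907, 0.0597]
ee_rot: [[0.001, 1.0, 0.001], [1.0, -0.001, -0.001], [-0.001, 0.001, -1.0]]
force: [-0.4, -0.2, -1.7]
grip_width: 0.411
grip_force: 20.0
time: 37.55
tool_pos: [0.4269, -0.2904, 0.0574]
ee_rot: [[0.001, 1.0, 0.0], [1.0, -0.001, -0.0], [-0.0, 0.0, -1.0]]
force: [-0.3, 0.3, 0.4]
grip_width: 0.414
grip_force: 20.0
time: 37.85
tool_pos: [0.4269, -0.2905, 0.0564]
ee_rot: [[0.001, 1.0, 0.0], [1.0, -0.001, -0.0], [-0.0, 0.0, -1.0]]
force: [0.2, 1.1, 1.4]
grip_width: 0.41
grip_force: 20.0
```

Touching (force turned positive). Release and fetch jar d.

In the tool's units: -0.045 m is -9, -0.04 m is -8.

```bash
python3 nudge.py '[[0.6,0,0,0,0],[0.6,0,0,0,0],[0.6,0,0,0,0],[0.6,0,0,0,0],[0.6,0,0,-6,0],[0.6,0,0,-8,0],[0.6,0,0,-9,0],[0.6,0,0,-7,0]]'; python3 nudge.py '[[0.6,0,0,0,-0.588],[0.6,0,0,0,-0.588],[0.6,0,0,0,-0.588],[0.6,0,0,0,-0.588],[0.6,0,0,0,-0.588],[0.6,0,0,0,-0.588],[0.6,0,0,0,-0.588],[0.6,0,0,0,-0.588]]';  python3 nudge.py '[[0.6,0,0,0,-0.588],[0.6,0,0,0,-0.588],[0.6,0,0,0,0],[0.6,0,0,0,0]]'
python3 - <<'E'
from h import *
plan(.552,.3375,.20,-.105)
E
```

```text
time: 38.65
tool_pos: [0.427, -0.2906, 0.2087]
ee_rot: [[0.001, 1.0, 0.001], [1.0, -0.001, -0.001], [-0.001, 0.001, -1.0]]
force: [1.0, 0.4, -0.2]
grip_width: 0.603
grip_force: 0.0
time: 39.45
tool_pos: [0.4267, -0.2903, 0.2063]
ee_rot: [[-0.925, 0.38, -0.0], [0.38, 0.925, 0.0], [0.0, 0.0, -1.0]]
force: [-1.0, -1.4, -1.0]
grip_width: 0.597
grip_force: 0.0
time: 39.85
tool_pos: [0.4268, -0.2904, 0.2063]
ee_rot: [[-0.994, 0.106, -0.0], [0.106, 0.994, 0.0], [0.0, 0.0, -1.0]]
force: [-0.7, -0.3, -0.1]
grip_width: 0.596
grip_force: 0.0
delta [-0.0579  0.6376  0.0063] turn -0.001 axes x [-0.994  0.106  0.   ] y [0.106 0.994 0.   ]
```

In the tool's units: 0.049 m is 9.8, 0.048 m is 9.6.

```bash
python3 nudge.py '[[0.65,0,9.8,0,0],[0.65,0,9.8,0,0],[0.65,0,9.8,0,0],[0.65,0,9.8,0,0],[0.65,0,9.8,0,0],[0.65,0,9.8,0,0],[0.65,-1.8,9.6,0,0],[0.65,-2,9.6,0,0]]'; python3 nudge.py '[[0.65,-2,9.6,0,0],[0.65,-2,9.6,0,0],[0.65,-2,9.6,0,0],[0.65,-1,9.8,0,0],[0.65,0,9.8,0,0],[0.65,0,0,0,0],[0.65,0,0,0,0]]'
python3 - <<'E'
from h import *
from jars import caps
f=shot('wrist','w12'); caps(f)
plan(.552,.3375,.08,-.105)
E
```

```text
time: 40.65
tool_pos: [0.4853, 0.0978, 0.2066]
ee_rot: [[-0.994, 0.106, 0.001], [0.106, 0.994, 0.0], [-0.001, 0.0, -1.0]]
force: [0.9, -0.9, 0.2]
grip_width: 0.651
grip_force: 0.0
time: 41.35
tool_pos: [0.5443, 0.3336, 0.2057]
ee_rot: [[-0.995, 0.102, -0.001], [0.102, 0.995, -0.001], [0.001, -0.001, -1.0]]
force: [-0.1, -0.1, -0.9]
grip_width: 0.652
grip_force: 0.0
d exp [327.1 256.5] got [327.4 250.8] r 24.6 27.7 [0.5526 0.3372 0.088 ]
delta [-0.0073  0.0059  0.1258] turn 0.002 axes x [-0.995  0.103  0.001] y [ 0.103  0.995 -0.001]
```

In the tool's units: -0.005 m is -1, 0.0045 m is 0.9.

```bash
python3 nudge.py '[[0.65,-1,0.9,8,0],[0.65,0,0,8,0],[0.65,0,0,6,0],[0.65,0,0,3.2,0],[0.65,0,0,0,0],[0.65,0,0,0,0],[0.2,0,0,0,0],[0.2,0,0,0,0]]' 20; python3 nudge.py '[[0.2,0,0,0,0],[0.2,0,0,0,0],[0.2,0,0,0,0],[0.2,0,0,0,0]]';python3 nudge.py '[[0.2,0,0,-4,0],[0.2,0,0,-6,0],[0.2,0,0,-8,0],[0.2,0,0,-8,0],[0.2,0,0,0,0]]'
python3 - <<'E'
from h import *
plan(.424,-.243,.20,-np.pi/2)
E
```

```text
time: 42.2
tool_pos: [0.5511, 0.3373, 0.0821]
ee_rot: [[-0.995, 0.102, 0.002], [0.102, 0.995, 0.001], [-0.002, 0.002, -1.0]]
force: [-0.0, -0.8, -0.1]
grip_width: 0.495
grip_force: 0.0
time: 42.6
tool_pos: [0.5508, 0.3373, 0.0815]
ee_rot: [[-0.995, 0.101, 0.002], [0.101, 0.995, 0.001], [-0.001, 0.001, -1.0]]
force: [-0.9, 0.1, 7.1]
grip_width: 0.407
grip_force: 20.0
time: 43.1
tool_pos: [0.5527, 0.3385, 0.2163]
ee_rot: [[-0.995, 0.101, 0.008], [0.102, 0.995, 0.005], [-0.007, 0.005, -1.0]]
force: [0.3, 0.5, -2.7]
grip_width: 0.41
grip_force: 20.0
delta [ 0.0691 -0.5916  0.0126] turn 1.469 axes x [-0.995  0.102 -0.007] y [0.101 0.995 0.005]
```

```bash
python3 nudge.py '[[0.2,2,-9.6,0,0],[0.2,2,-9.6,0,0],[0.2,2,-9.6,0,0],[0.2,2,-9.6,0,0],[0.2,2,-9.6,0,0],[0.2,2,-9.6,0,0],[0.2,1.8,-9.6,0,0],[0.2,0,-9.6,0,0]]'; python3 nudge.py '[[0.2,0,-9.6,0,0],[0.2,0,-9.6,0,0],[0.2,0,-9.6,0,0],[0.2,0,-9.6,0,0],[0.2,0,-3,2,0],[0.2,0,0,0,0.588],[0.2,0,0,0,0.588],[0.2,0,0,0,0.588]]'; python3 nudge.py '[[0.2,0,0,0,0.588],[0.2,0,0,0,0.588],[0.2,0,0,0,0.588],[0.2,0,0,0,0.588],[0.2,0,0,0,0.588],[0.2,0,0,0,0.588],[0.2,0,0,0,0.588],[0.2,0,0,0,0]]'
python3 - <<'E'
from h import *
plan(.424,-.2415,.0565,-np.pi/2)
f=shot('wrist','w13'); shot('scene','s4')
g=cv2.cvtColor(np.ascontiguousarray(f['image']),cv2.COLOR_RGB2GRAY).astype(int)
e=proj(f,[.421,-.219,.022]); print('exp top rim',e)
for x in (.405,.420,.435):
    u,v=proj(f,[x,-.219,.022]).astype(int); print(u,v,g[v-14:v+15,u])
for y in (-.235,-.25): # side rims
    v=int(proj(f,[.42,y,.022])[1]); u0=int(proj(f,[.38,y,.022])[0]);u1=int(proj(f,[.464,y,.022])[0]); print(v,u0,g[v,u0-12:u0+13],u1,g[v,u1-12:u1+13])
E
```

```text
time: 43.9
tool_pos: [0.4402, -0.0395, 0.2095]
ee_rot: [[-0.995, 0.101, -0.002], [0.101, 0.995, 0.0], [0.002, -0.0, -1.0]]
force: [1.5, -0.3, -0.5]
grip_width: 0.409
grip_force: 20.0
time: 44.7
tool_pos: [0.4207, -0.2434, 0.1989]
ee_rot: [[-0.853, 0.522, -0.002], [0.522, 0.853, 0.001], [0.002, 0.0, -1.0]]
force: [-0.8, -0.1, -1.1]
grip_width: 0.413
grip_force: 20.0
time: 45.5
tool_pos: [0.421, -0.2432, 0.1993]
ee_rot: [[0.003, 1.0, -0.001], [1.0, -0.003, 0.001], [0.001, -0.001, -1.0]]
force: [-0.6, -0.9, -0.9]
grip_width: 0.407
grip_force: 20.0
delta [0.0016 0.0032 0.1428] turn -0.003 axes x [0.003 1.    0.001] y [ 1.    -0.003 -0.001]
exp top rim [319.61465679 200.24921838]
301 200 [123 123 124 128 128 127 125 125 126 122 121 112 108 166 203 211 196 201
 204 205 205 205 205 206 205 206 165 145 146]
318 200 [123 123 126 124 124 123 124 127 128 119 114 125 190 211 204 209 209 212
 209 210 210 169 147 151 147 148 146 148 150]
335 200 [142 140 141 144 142 144 143 132 116 112 161 204 212 190 204 209 207 207
 207 208 207 208 208 207 207 207 207 207 207]
217 274 [ 88  93  92  92  87  89  92  92  88  91  91  93 154 200 205 177 128 149
 190 206 206 207 206 206 204] 366 [208 206 205 210 213 190 147 150 135  87 147 195 205 203 204 204 204 203
 201 201 201 202 203 202 201]
233 275 [ 92  93  92  93  92  91  92  90  93  92  94  92  91 159 204 198 166 128
 152 190 205 206 205 204 204] 366 [213 210 206 207 210 213 210 188 138 118  90 153 197 205 205 205 206 205
 205 205 205 203 202 202 201]
```

```bash
cat > chk.py <<'E'
from h import *
def hough(fn,pts,z=.063):
    f=load(fn); g=cv2.cvtColor(np.ascontiguousarray(f['image']),cv2.COLOR_RGB2GRAY)
    for n,q in pts.items():
        e=proj(f,[*q,z]); u,v=e.astype(int)
        p=cv2.resize(g[v-16:v+16,u-16:u+16],None,fx=6,fy=8.1,interpolation=cv2.INTER_CUBIC)
        C=cv2.HoughCircles(p,cv2.HOUGH_GRADIENT,1.5,400,param1=100,param2=12,minRadius=46,maxRadius=70)
        if C is not None: x,y,r=C[0,0]; print(fn,n,onz(f,x/6+u-16-.4,y/8.1+v-16-.4,z).round(4),r/6)
if __name__=='__main__':
    import sys
    hough(sys.argv[1],dict(a=(.4334,-.3837),c=(.43,-.337),b=(.427,-.2905),d=(.422,-.2445)))
E
python3 chk.py s3; python3 chk.py s4
```

```text
s3 a [ 0.4346 -0.3844  0.063 ] 10.041667
s3 c [ 0.4288 -0.335   0.063 ] 8.091666
s3 b [ 0.3963 -0.3051  0.063 ] 8.216666
s3 d [ 0.4173 -0.2763  0.063 ] 10.966667
s4 a [ 0.4248 -0.3997  0.063 ] 11.516666
s4 c [ 0.4313 -0.3361  0.063 ] 9.416667
s4 b [ 0.4291 -0.2904  0.063 ] 9.991667
s4 d [ 0.4208 -0.2468  0.063 ] 9.591666
```

b is confirmed at y -0.290. The slot for d is y -0.2445 and the tool is already there, so I'll go down.

In the tool's units: 0.04 m is 8, 0.03 m is 6.

```bash
python3 nudge.py '[[0.2,0,0,8,0],[0.2,0,0,8,0],[0.2,0,0,6,0],[0.2,0,0,4,0],[0.2,0,0,1.2,0],[0.2,0,0,0,0],[0.2,0,0,0,0]]'; python3 nudge.py '[[0.2,0,0,0.7,0],[0.2,0,0,0,0],[0.2,0,0,0,0]]'; python3 nudge.py '[[0.2,0,0,0.3,0],[0.2,0,0,0,0],[0.2,0,0,0,0]]'
```

```text
time: 46.3
tool_pos: [0.4221, -0.2444, 0.0651]
ee_rot: [[-0.0, 1.0, 0.001], [1.0, 0.0, -0.001], [-0.001, 0.001, -1.0]]
force: [0.5, 0.4, -0.9]
grip_width: 0.413
grip_force: 20.0
time: 46.6
tool_pos: [0.4218, -0.2443, 0.0613]
ee_rot: [[0.001, 1.0, 0.001], [1.0, -0.001, -0.0], [-0.0, 0.001, -1.0]]
force: [0.1, 0.5, -1.0]
grip_width: 0.415
grip_force: 20.0
time: 46.9
tool_pos: [0.4215, -0.2441, 0.0593]
ee_rot: [[0.001, 1.0, -0.0], [1.0, -0.001, 0.0], [0.0, -0.0, -1.0]]
force: [1.1, 1.2, -1.5]
grip_width: 0.408
grip_force: 20.0
```

```bash
python3 nudge.py '[[0.2,0,0,0.4,0],[0.2,0,0,0,0],[0.2,0,0,0,0]]'; python3 nudge.py '[[0.2,0,0,0.2,0],[0.2,0,0,0,0],[0.2,0,0,0,0]]'
```

```text
time: 47.2
tool_pos: [0.4214, -0.2441, 0.0572]
ee_rot: [[0.001, 1.0, -0.0], [1.0, -0.001, 0.0], [0.0, -0.0, -1.0]]
force: [0.6, 0.0, -1.7]
grip_width: 0.412
grip_force: 20.0
time: 47.5
tool_pos: [0.4216, -0.2442, 0.0565]
ee_rot: [[0.001, 1.0, 0.0], [1.0, -0.001, -0.0], [-0.0, 0.0, -1.0]]
force: [-0.4, 1.0, 2.1]
grip_width: 0.413
grip_force: 20.0
```

```bash
python3 nudge.py '[[0.6,0,0,0,0],[0.6,0,0,0,0],[0.6,0,0,0,0],[0.6,0,0,0,0],[0.6,0,0,-6,0],[0.6,0,0,-8,0],[0.5,0,0,-9,0],[0.4,0,0,-9,0]]'; python3 nudge.py '[[0.33,0,0,-9,0],[0.33,0,0,-9,0],[0.33,0,0,-6,0],[0.33,0,0,0,0.42],[0.33,0,0,0,0],[0.33,0,0,0,0]]'
python3 - <<'E'
from h import *
shot('scene','s5')
plan(.640,.2524,.32,-1.676); f=load('scene0'); print(onz(f,345,122,.18),onz(f,363,125,.18), onz(f,325,45,.3))
E
python3 chk.py s5
```

```text
time: 48.3
tool_pos: [0.421, -0.2438, 0.2178]
ee_rot: [[0.001, 1.0, -0.001], [1.0, -0.001, 0.0], [0.0, -0.001, -1.0]]
force: [1.4, 0.0, 0.1]
grip_width: 0.444
grip_force: 0.0
time: 48.9
tool_pos: [0.4211, -0.2439, 0.3357]
ee_rot: [[0.103, 0.995, -0.001], [0.995, -0.103, 0.001], [0.0, -0.001, -1.0]]
force: [0.3, 0.5, -1.2]
grip_width: 0.326
grip_force: 0.0
delta [0.5162 0.1666 0.0155] turn 0.002 axes x [0.103 0.995 0.001] y [ 0.995 -0.103 -0.002]
[0.83854994 0.33986677 0.18      ] [0.86762603 0.29421331 0.18      ] [0.95065381 0.56255505 0.3       ]
s5 a [ 0.4365 -0.386   0.063 ] 11.166667
s5 c [ 0.433  -0.3365  0.063 ] 10.266666
s5 b [ 0.4314 -0.2923  0.063 ] 11.516666
s5 d [ 0.4258 -0.2448  0.063 ] 10.391666
```

All four caps are found in a row in the tray with spacings of about 45–49 mm. Nothing obstructs the way to the open lid's handle, so I'll go above it.

In the tool's units: 0.048 m is 9.6.

```bash
python3 nudge.py '[[0.33,9.6,0,0,0],[0.33,9.6,0,0,0],[0.33,9.6,0,0,0],[0.33,9.6,0,0,0],[0.33,9.6,0,0,0],[0.33,9.6,0,0,0],[0.33,9.6,0,0,0],[0.33,9.6,0,0,0]]'; python3 nudge.py '[[0.33,9,4,0,0],[0.33,9,4,0,0],[0.33,8.4,6,0,0],[0.33,0,8,0,0],[0.33,0,8,0,0],[0.33,0,3.4,0,0],[0.33,0,0,0,0],[0.33,0,0,0,0]]'
python3 - <<'E'
from h import *
plan(.640,.2524,.2205,-1.676)
f=shot('wrist','w14'); cv2.imwrite('pics/w14c.png',f['image'][:,:,::-1])
yaw=-.105;c,s=np.cos(yaw),np.sin(yaw)
for t in (1.6,1.65,1.7):
  x=.066-(.17*np.cos(t)-.03*np.sin(t)); z=.055+.17*np.sin(t)+.03*np.cos(t)
  for y in (-.002,-.068): print(t,proj(f,[.527+c*x-s*y,.2995+s*x+c*y,z]).round(1))
g=f['image'].mean(2)
m=(g<95).astype(np.uint8)*1
print(f['position'])
E
```

```text
time: 49.75
tool_pos: [0.4615, 0.1397, 0.3355]
ee_rot: [[0.104, 0.995, -0.001], [0.995, -0.104, -0.001], [-0.001, -0.001, -1.0]]
force: [0.2, -1.2, -0.7]
grip_width: 0.333
grip_force: 0.0
time: 50.55
tool_pos: [0.6403, 0.2499, 0.3349]
ee_rot: [[0.105, 0.994, -0.003], [0.994, -0.105, -0.001], [-0.001, -0.002, -1.0]]
force: [-0.4, -0.7, -0.3]
grip_width: 0.331
grip_force: 0.0
delta [ 0.0025 -0.0003  0.1144] turn -0.0 axes x [ 0.105  0.994 -0.001] y [ 0.994 -0.105 -0.002]
1.6 [295.7 196.5]
1.6 [297.3 283.3]
1.65 [307.5 196.2]
1.65 [308.4 282.4]
1.7 [319.1 195.8]
1.7 [319.3 281.3]
[0.64896526 0.31641491 0.48575303]
```

View pics/w14c.png

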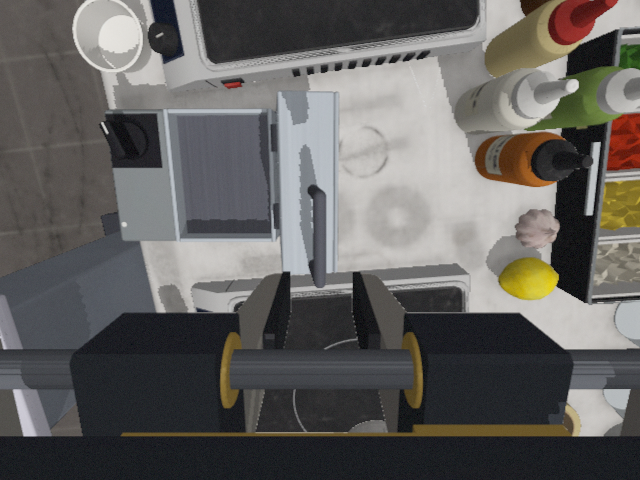

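The empty chamber is visible, the dial is OFF, and the handle bar at u≈320, rows 190–287 is centred between the fingers as predicted for 1.7 rad. Down, pinch, and swing back.

```bash
python3 nudge.py '[[0.33,0.4,0,8,0],[0.33,0,0,8,0],[0.33,0,0,5,0],[0.33,0,0,1.8,0],[0.33,0,0,0,0],[0.33,0,0,0,0]]' 18; python3 nudge.py '[[0,0,0,0,0],[0,0,0,0,0],[0,0,0,0,0],[0,0,0,0,0],[0,0,0,0,0]]'
```

```text
time: 51.2
tool_pos: [0.6417, 0.2525, 0.2241]
ee_rot: [[0.105, 0.994, 0.002], [0.994, -0.105, 0.001], [0.001, 0.002, -1.0]]
force: [-0.6, -0.4, 1.2]
grip_width: 0.334
grip_force: 0.0
time: 51.7
tool_pos: [0.6392, 0.2526, 0.2237]
ee_rot: [[0.106, 0.994, -0.004], [0.994, -0.106, 0.001], [0.0, -0.004, -1.0]]
force: [-11.2, 2.0, 10.3]
grip_width: 0.1
grip_force: 18.0
```

```bash
python3 nudge.py '[[0,0,-3.4,-0.86,0],[0,0,-3.4,-0.52,0],[0,0,-3.4,-0.2,0],[0,0,-3.4,0.2,0],[0,0,-3.4,0.5,0],[0,0,-3.4,0.8,0],[0,0,-3.2,1.2,0],[0,0,-3.1,1.5,0]]'; python3 nudge.py '[[0,0,-2.94,1.8,0],[0,0,-2.76,2.08,0],[0,0,-2.54,2.34,0],[0,0,-2.28,2.6,0],[0,0,-2,2.8,0],[0,0,-1.72,3,0],[0,0,0,0,0]]'
```

```text
time: 52.5
tool_pos: [0.5086, 0.2665, 0.2106]
ee_rot: [[0.106, 0.994, 0.002], [0.994, -0.106, 0.001], [0.001, 0.002, -1.0]]
force: [-0.4, 0.9, 1.7]
grip_width: 0.101
grip_force: 18.0
time: 53.2
tool_pos: [0.4358, 0.274, 0.1351]
ee_rot: [[0.106, 0.994, -0.003], [0.994, -0.106, 0.0], [-0.0, -0.003, -1.0]]
force: [-5.3, 2.6, 2.1]
grip_width: 0.098
grip_force: 18.0
```

In the tool's units: 0.0165 m is 3.3, 0.0155 m is 3.1.

```bash
python3 nudge.py '[[0,0,-1.4,3.1,0],[0,0,-1.1,3.3,0],[0,0,-0.6,3.1,0],[0,0,0,0,0],[0,0,0,0,0]]'; python3 nudge.py '[[0,0,0,0.4,0],[0,0,0,0,0],[0,0,0,0,0]]'
```

```text
time: 53.7
tool_pos: [0.4195, 0.2754, 0.088]
ee_rot: [[0.107, 0.994, -0.005], [0.994, -0.107, -0.001], [-0.001, -0.005, -1.0]]
force: [-11.6, 6.0, 1.1]
grip_width: 0.102
grip_force: 18.0
time: 54.0
tool_pos: [0.4192, 0.2754, 0.0863]
ee_rot: [[0.107, 0.994, -0.006], [0.994, -0.107, -0.001], [-0.001, -0.006, -1.0]]
force: [-13.5, 7.0, 0.9]
grip_width: 0.103
grip_force: 18.0
```

In the tool's units: 0.002 m is 0.4.

```bash
python3 nudge.py '[[0,0,0,0.4,0],[0,0,0,0,0],[0,0,0,0,0]]';python3 nudge.py '[[0,0,0,0.2,0],[0,0,0,0,0],[0,0,0,0,0]]'
```

```text
time: 54.3
tool_pos: [0.4189, 0.2755, 0.0842]
ee_rot: [[0.107, 0.994, -0.007], [0.994, -0.107, -0.001], [-0.001, -0.006, -1.0]]
force: [-15.4, 7.4, 2.3]
grip_width: 0.101
grip_force: 18.0
time: 54.6
tool_pos: [0.4187, 0.2754, 0.0832]
ee_rot: [[0.107, 0.994, -0.007], [0.994, -0.107, -0.001], [-0.001, -0.007, -1.0]]
force: [-15.9, 8.5, 1.6]
grip_width: 0.099
grip_force: 18.0
```

The rows are not in the units I measure in: shifts go in units of 5 mm and turns go in units of 0.25 rad. I convert before sending: -0.045 m is -9, -0.04 m is -8.

```bash
python3 nudge.py '[[0.33,0,0.4,0,0],[0.33,0,0,0,0],[0.33,0,0,0,0],[0.33,0,0,0,0],[0.33,0,0,-6,0],[0.33,0,0,-8,0],[0.33,0,0,-9,0],[0.33,0,0,-9,0]]'; python3 nudge.py '[[0.33,-9,0,-4,0],[0.33,-9,0,0,0],[0.33,-9,0,0,0],[0.33,0,0,0,0],[0.33,0,0,0,0]]'
python3 - <<'E'
from h import *
t=shot('scene','s6'); s=load('scene0'); shot('wrist','w15'); shot('side','d6')
# compare lid with the start picture
d=np.abs(t['image'].astype(int)-s['image'].astype(int)).max(2)[165:255,215:310]
print('changed px on sanitiser',(d>40).sum(), 'of',d.size)
ys,xs=np.where(d>40); print(np.histogram2d(ys+165,xs+215,bins=[6,6],range=[[165,255],[215,310]])[0].astype(int))
# handle points expected shut, in wrist picture
f=load('w15'); g=f['image'].mean(2).astype(int)
c,q=np.cos(-.105),np.sin(-.105)
for y in (-.015,-.035,-.055):
    u,v=proj(f,[.527-c*.104-q*y,.2995-q*.104+c*y,.085]); print(round(u,1),round(v,1), g[int(round(v)),int(u)-14:int(u)+15] if 0<v<480 and 14<u<625 else '')
E
python3 chk.py s6
```

```text
time: 55.4
tool_pos: [0.4243, 0.2749, 0.2455]
ee_rot: [[0.106, 0.994, 0.0], [0.994, -0.106, -0.0], [-0.0, 0.0, -1.0]]
force: [0.1, -0.3, 0.1]
grip_width: 0.329
grip_force: 0.0
time: 55.9
tool_pos: [0.4104, 0.1403, 0.2641]
ee_rot: [[0.109, 0.994, 0.001], [0.994, -0.109, 0.001], [0.001, 0.001, -1.0]]
force: [0.3, -0.2, 0.3]
grip_width: 0.329
grip_force: 0.0
changed px on sanitiser 1140 of 8550
[[116  77  59 154  30   0]
 [ 69  67 147 155   0   0]
 [ 31  17 111  52   0   0]
 [  8   5   0   0   0   0]
 [ 38   1   0   0   0   0]
 [  3   0   0   0   0   0]]
312.6 41.4 [137 104 104 106 106 103 106 104 100  78  67  65  64  64  64  71  86 101
 100  98  99 128 153 152 154 154 155 152 153]
312.8 67.9 [153 137 106 105 105 106 107 104 104  88  65  77  86  95 102 103 108 107
 106 103  94 125 153 152 152 152 154 155 155]
313.0 93.5 [154 154 136 106 105 107 106 107 104  91  66  74  83  92 100  98 105 107
 108 101  94  98 107 106 104 104 103 106 106]
s6 a [ 0.4368 -0.3857  0.063 ] 11.241666
s6 c [ 0.4327 -0.3368  0.063 ] 10.091666
s6 b [ 0.4309 -0.2914  0.063 ] 10.966667
s6 d [ 0.4129 -0.2077  0.063 ] 8.016666
```

```bash
python3 nudge.py '[[0.33,-9,0,-4,0],[0.33,-9,0,-4,0],[0.33,-9,-4,-4,0],[0.33,-6,-4,0,0],[0.33,0,0,0,0],[0.33,0,0,0,0]]'
python3 - <<'E'
from h import *
t=shot('scene','s7'); d7=shot('side','d7')
def tm(A,B,box,pad=10):
    y0,y1,x0,x1=box; a=cv2.resize(A['image'],None,fx=1,fy=1)
    r=cv2.matchTemplate(np.ascontiguousarray(B['image'][y0-pad:y1+pad,x0-pad:x1+pad]),np.ascontiguousarray(A['image'][y0:y1,x0:x1]),cv2.TM_CCOEFF_NORMED); _,m,_,l=cv2.minMaxLoc(r); return (l[0]-pad,l[1]-pad,round(m,3))
s=load('scene0');e=load('side0')
print('scene lid front-right corner',tm(s,t,(208,232,252,276)),'handle',tm(s,t,(200,232,234,262)),'lid top',tm(s,t,(172,215,237,303)))
print('side sanit',tm(e,d7,(195,240,264,330)),'lid front',tm(e,d7,(196,230,280,300)))
print('bystanders timer',tm(s,t,(262,292,275,302)),'pen',tm(s,t,(304,344,303,348)),'tub',tm(s,t,(186,214,192,222)))
a=load('s5'); print('tray s5-s7',tm(a,t,(335,445,350,465)))
d=np.abs(t['image'].astype(int)-s['image'].astype(int)).max(2)[165:255,215:310]; print((d>40).sum())
E
python3 chk.py s7
```

```text
time: 56.65
tool_pos: [0.3548, -0.016, 0.3226]
ee_rot: [[0.106, 0.994, 0.001], [0.994, -0.106, 0.0], [0.0, 0.001, -1.0]]
force: [0.1, 0.4, -0.3]
grip_width: 0.332
grip_force: 0.0
scene lid front-right corner (10, -10, 0.26) handle (-7, 3, 0.279) lid top (-6, -8, 0.318)
side sanit (0, 0, 0.958) lid front (0, 0, 0.949)
bystanders timer (0, 0, 0.999) pen (0, 0, 0.999) tub (0, 0, 0.999)
tray s5-s7 (0, 0, 0.999)
3117
s7 a [ 0.4343 -0.3846  0.063 ] 10.016666
s7 c [ 0.4327 -0.3362  0.063 ] 10.166667
s7 b [ 0.4626 -0.2714  0.063 ] 10.391666
s7 d [ 0.4264 -0.2464  0.063 ] 11.191667
```

Run:
```python
from h import *
def tm(A,B,box,pad=10):
    y0,y1,x0,x1=box; f=4
    a=cv2.resize(np.ascontiguousarray(A['image'][y0:y1,x0:x1]),None,fx=f,fy=f,interpolation=2); b=cv2.resize(np.ascontiguousarray(B['image'][y0-pad:y1+pad,x0-pad:x1+pad]),None,fx=f,fy=f,interpolation=2)
    r=cv2.matchTemplate(b,a,cv2.TM_CCOEFF_NORMED); _,m,_,l=cv2.minMaxLoc(r); return (l[0]/f-pad,l[1]/f-pad,round(m,3))
s,t=load('scene0'),load('s6')
print(tm(s,t,(208,232,252,276)),tm(s,t,(212,232,240,262)),tm(s,t,(190,225,285,305)))
e,d=load('side0'),load('d7'); print(tm(e,d,(193,215,284,330)),tm(e,d,(205,232,284,300)))
```

```text
(0.0, 0.0, 0.997) (0.0, 0.0, 0.988) (0.0, 0.0, 0.997)
(0.0, 0.0, 1.0) (0.0, 0.0, 1.0)
```

The lid matches its starting shut image exactly in both views. The jars stand in the tray and the bystanders have not moved, so I'm handing in.

```bash
python3 -c "
from plant import ctrl
print(ctrl.finish_job())"
```

```text
the job is handed in; nothing more can be done
None
```

The job is handed in at about 57 s: dial turned to OFF, lid opened, all four jars standing in the tray (which was knocked about 15 mm partway through), lid shut again, and the tub, timer and pen unmoved.

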